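# Set out a drilling line on a curtain pole

## Robot

A 6-joint arm with a two-finger parallel gripper is mounted at the origin on the work surface. World frame = base frame: x ahead of the robot, y to its left, z up, the work surface at z = 0. Lengths are in m, angles in rad, forces in N, time in s.
With the tool pointing down it reaches from about 0.25 to 0.775 m from the base axis. Payload 4 kg.
Tool frame: the origin (TCP) lies at the very end of the fingers, on their centre line; the grasp point (between the pads) lies 19 mm behind it; x points along the fingers, y is the direction in which the jaws open and shut, and the axes are right-handed (so a half turn about x gives the same grasp; the last joint's range is limited). The gripper opens to 94 mm and grips with 3 to 60 N. Pads are 16 mm wide; open, the fingers measure 119 mm over their backs; the gripper's body (75 mm by 177 mm) begins 78 mm behind the grasp point.
Start: joints at [-1.26, 0.087, 1.371, -0, 1.684, -0.103], TCP at [0.221, -0.504, 0.206] pointing down, gripper open.
Joint ranges: [-3.1, 3.1], [-0.76, 2.03], [0.27, 2.55], [-1.08, 4.22], [0.17, 2.65], [-2.57, 2.57]. Speed limits (rad/s): [2.79, 2.79, 3.14, 3.14, 3.14, 3.14].

## Interface

Orientations are given as [roll, pitch, yaw] about the fixed x, y, z axes, in that order (R = Rz(yaw) Ry(pitch) Rx(roll)).
In Python, from bench import robot gives the robot as it stands.
- The arm moves only by the tool carry_out, never from a script. Its argument "targets" is a list of rows, each a list of 5 numbers: the closure, from 0 (fully open) to 1 (shut), then the shift along the tool's x, y, z in cm, then the turn about the tool's x in degrees. In form: [[fingers, tx, ty, tz, turn], ...]. A call has 1 to 20 rows; each row shifts and turns the commanded pose from where the row before left it, along the tool's axes as they then stand; what a row does not reach is not made up. A row lasts 1/10 s, in which the tool goes at most 50 mm and 8.59 degrees, less where a joint would pass 70% of its speed; a pose out of reach is approached as far as the arm can. A call is refused whole if a number of a shift passes 5 or a number of a turn 8.59, either way. A call with a gripper value outside its range is refused whole. The fingers move at their own pace and stop on an object; the grip force is fixed at half the most. Time passes only in rows, so rows that do not move let the fingers close. It gives the time, the measured TCP pose, the force and the opening at its end, in the units of the state.
- robot.get_obs(): the state, without advancing time (a new reading comes with each control period).
- robot.snapshot(name): name is "side" or "top"; returns a dict with "image" (420x560x3 uint8, red, green, blue), "camera_matrix" (3x3 intrinsics, pixels), "distortion" ([k1, k2, p1, p2, k3] as OpenCV has them; the pictures are not rectified), "pose" (4x4, takes a point from camera to world coordinates). Camera axes: x right, y up, looking along -z (the intrinsics and any distortion apply to the point x, -y, -z); pixel columns grow to the right and rows downward; lengths in m; the calibration is good to about 2 mm. A picture is of the moment at which its call begins. There is no depth.
- robot.close_job(): hands the job in, once; it reports no verdict.
The state is a dict: "time": time; "joint_positions": joint angles; "qvel": joint speeds; "joint_torque": joint torques, N m; "tool_pos": TCP position; "ee_rot": TCP orientation; "wrist_force": force on the tool from outside, world axes, zero at the start; "wrist_torque": the same for the moment, N m; "width": finger opening in m.
Only numpy, scipy, OpenCV 4.12 (cv2) and the standard library are available. Lean on these libraries where they do the work, as an engineer would, in place of code of your own. Each camera call takes 0.05 s, during which the arm holds its last target. There are 200 camera calls.

## Task

Lay the steel curtain-pole offcut, which stands on end, down in the wooden V-cradle so that it rests in both V-blocks, and let go of it. Then take the angle gauge by the black grip on its top, seat it upright astride the lying pole between the two blocks, and from there rock it round the pole until its swinging pointer settles on the white setting mark of its bezel. Finish while still holding the gauge still there, its V-foot resting on the pole, and leave everything else on the table where it is.

Things in the scene. Friction and masses are not known exactly. Their poses are not given: they have to be found in the camera images.
- cradle_axis (a point): V-cradle, fixed: a plywood board 190 x 110 x 12 mm with two wooden V-blocks, each 20 mm thick, centred 55 mm either side of the middle (90 mm clear between), 90-degree V open upward, tops 60 mm above the table, 88 mm wide. This point is the middle of the axis of a pole lying in the cradle, 50 mm above the table. x: along that axis; z: up.
- pole_center (a point): Curtain-pole offcut, a plain steel tube 35 mm in diameter and 180 mm long, about 0.2 kg, standing on end at the start, loose. The point is its centre (90 mm from either end); z is its long axis. Both ends are alike, either may lie either way.
- gauge_grip (a point): Centre of the flat-sided black grip (24 x 24 mm, 46 mm tall) on top of the angle gauge, 165 mm above the gauge's feet, 23 mm under the grip's top and 23 mm above the round housing. x: out of the dial face (along the pole when the gauge is astride it); y: across the foot; z: up through the grip.
- gauge_seat (a point): The gauge's point that lies on the pole's axis when its V-foot sits on the pole: midway between the feet, level with their undersides, 165 mm below the centre of the grip. The foot is an upturned 90-degree V, 25 mm deep, open downward and running along x. Axes as for the grip.
- pointer_tip (a point): Lower tip of the gauge's black pendulum pointer, 32.5 mm from its pivot; the pivot is the dial's centre, 98 mm above the feet. The pointer hangs straight down by its own weight, whatever the lean of the gauge, and swings for about a second after a movement. z: from the tip to the pivot.
- mark_tip (a point): Inner end of the setting mark, a white bar 5 mm wide (about 7.5 degrees of the dial) on the gauge's dark bezel, 33 mm from the dial's centre. The bezel is stiff, it stays as set.
- pointer (a joint): Angle of the pointer on the dial (rad): 0 when the gauge stands upright; when the gauge leans, grip towards its own -y side, the pointer reads plus the angle of lean.
- mark (a joint): Angle of the setting mark on the dial (rad), on the same scale and in the same sense as the pointer: the pointer is on the mark when the two values are equal. Set between 0.20 and 0.42, to the dial's -y side (left as one faces the dial), differently each time.
- gauge: Pole-marking angle gauge, loose, about 0.38 kg, standing on its feet at the start: steel V-foot 66 mm wide (y) and 40 mm long (x), above it a round grey housing 88 mm in diameter, 26 mm thick, with a white dial facing +x, the black grip on top. Origin midway between the feet at their undersides.
- pole: The whole pole offcut; origin at the centre of the end that is down at the start, z along the pole.
- cradle: The whole V-cradle; origin under its middle on the table, x along the pole's axis.
- shears: Bystander: tailor's shears with orange handles, 200 mm long, 12 mm high, origin at the pivot on the table, blades to +x.
- chalk: Bystander: flat blue tailor's chalk, 58 x 30 x 8 mm, origin under its middle.
- spectacles: Bystander: black spectacles, 135 mm wide, 145 mm deep, 43 mm high, origin on the table between the lenses, temples to -x.
- finial: Bystander: steel curtain-pole finial, 58 mm wide, 77 mm tall, origin under its middle.
- weight: Bystander: dark steel pattern weight with a knob, 68 mm wide, 48 mm tall, origin under its middle.
- cone: Bystander: blue thread cone, 60 mm wide, 100 mm tall, origin under its middle.
- tape: Bystander: grey pocket tape measure, 65 x 34 x 60 mm, origin under its middle.

How it is judged:
On the way, in this order (a step that is already met when the one before it is completed fails the run):
1. the pole lies in both V-blocks of the cradle, let go and at rest (angle between the z axis of pole_center and the x axis of cradle_axis, either way round below 0.06 rad and x of pole_center in the frame of cradle_axis between -0.025 and 0.025 m and y of pole_center in the frame of cradle_axis between -0.004 and 0.004 m and z of pole_center in the frame of cradle_axis between -0.004 and 0.004 m and contact force between pole and the fingers below 0.1 N and linear speed of pole below 0.03 m/s), for 0.2 s.
2. the gauge is held upright (within about 8 degrees) astride the lying pole, its foot on it, between the blocks (angle between the z axis of pole_center and the x axis of cradle_axis, either way round below 0.06 rad and x of pole_center in the frame of cradle_axis between -0.025 and 0.025 m and y of pole_center in the frame of cradle_axis between -0.004 and 0.004 m and z of pole_center in the frame of cradle_axis between -0.004 and 0.004 m and x of gauge_seat in the frame of cradle_axis between -0.03 and 0.03 m and y of gauge_seat in the frame of cradle_axis between -0.005 and 0.005 m and z of gauge_seat in the frame of cradle_axis between -0.005 and 0.005 m and angle between the x axis of gauge_seat and the x axis of cradle_axis, either way round below 0.1 rad and contact force between gauge and pole above 0.3 N and contact force between gauge and the fingers above 0.5 N and angle between gauge_seat's own z axis and vertical below 0.14 rad), for 0.2 s.
At the end, for the whole second after the job is handed in: Pole in both V-blocks, axis within 4 mm, centre within 25 mm; gauge held in the fingers, between the blocks, seat within 5 mm of the pole axis, x within 0.1 rad of it, pressing the pole over 0.3 N and not the cradle; pointer still and within 0.065 rad (3.7 degrees) of the mark (angle between the z axis of pole_center and the x axis of cradle_axis, either way round below 0.06 rad and x of pole_center in the frame of cradle_axis between -0.025 and 0.025 m and y of pole_center in the frame of cradle_axis between -0.004 and 0.004 m and z of pole_center in the frame of cradle_axis between -0.004 and 0.004 m and x of gauge_seat in the frame of cradle_axis between -0.03 and 0.03 m and y of gauge_seat in the frame of cradle_axis between -0.005 and 0.005 m and z of gauge_seat in the frame of cradle_axis between -0.005 and 0.005 m and angle between the x axis of gauge_seat and the x axis of cradle_axis, either way round below 0.1 rad and contact force between gauge and pole above 0.3 N and contact force between gauge and the fingers above 0.5 N and angle between the z axis of pointer_tip and the z axis of mark_tip, either way round below 0.065 rad and velocity of joint pointer between -0.25 and 0.25 rad/s and angular speed of gauge below 0.1 rad/s and contact force between gauge and cradle below 0.2 N); the arm keeps its last pose, push and grip.
It fails at once if a bystander (shears, chalk, spectacles, finial, weight, cone or tape) is pushed over 25 mm out of its place (distance of any of shears, chalk, spectacles, finial, weight, cone, tape from where it was at the start of the episode above 0.025 m).
It also fails if it takes over 61 s, if anything falls off the work surface, if the arm or the gripper's body presses on something with over 40 N, if the wrist force passes 120 N, or if a joint passes its speed limit or range.

## Working session

There is one attempt and no reset: what is moved stays moved. The work goes in short steps, Python scripts to look and compute and a tool call to move; the robot and the scene stay as the last step left them, time stands still between calls to the robot, and variables do not carry over. Pictures are saved under pics/ and viewed, about 8 in all and at most 12, crops included, and the job is handed in when it is done.

Besides the shell and the picture viewer there is one more tool, called after ">>>" as a command line: name --pt "numbers of a row" for each row, then --argument value for the rest. carry_out: Moves the arm, as the interface text tells. Its arguments: {"type":"object","properties":{"targets":{"type":"array","items":{"type":"array","items":{"type":"number"}}}},"required":["targets"]}

```bash
mkdir -p pics; ls; cat > h.py <<'E'
import numpy as np, cv2
from scipy.spatial.transform import Rotation as Ro
from bench import robot
def snap(n,f=None):
    s=robot.snapshot(n)
    if f: cv2.imwrite('pics/'+f,s['image'][:,:,::-1])
    return s
def ray(s,u,v):
    p=cv2.undistortPoints(np.array([[[u,v]]],float),np.array(s['camera_matrix']),np.array(s['distortion']))[0,0]
    T=np.array(s['pose']); d=T[:3,:3]@[p[0],-p[1],-1]; return T[:3,3],d
def onz(s,u,v,z):
    o,d=ray(s,u,v); return o+d*(z-o[2])/d[2]
def proj(s,P):
    T=np.array(s['pose']); q=(np.atleast_2d(P)-T[:3,3])@T[:3,:3]; q=q*[1,-1,-1]
    return cv2.projectPoints(q,np.zeros(3),np.zeros(3),np.array(s['camera_matrix']),np.array(s['distortion']))[0][:,0]
E
python3 - <<'E'
from h import *
import pickle
d={n:snap(n) for n in('top','side')}
pickle.dump(d,open('s0.pkl','wb'))
for n in d:
    cv2.imwrite(f'pics/{n}0.png',cv2.resize(d[n]['image'][:,:,::-1],(784,588),interpolation=cv2.INTER_CUBIC))
    print(n,np.round(d[n]['pose'],3).tolist(),np.round(d[n]['camera_matrix'],1).tolist())
print(robot.get_obs())
E
```

```text
pics
top [[-0.008, 0.998, -0.057, 0.47], [-1.0, -0.007, 0.028, 0.02], [0.027, 0.057, 0.998, 1.26], [0.0, 0.0, 0.0, 1.0]] [[434.1, 0.0, 280.4], [0.0, 434.1, 212.5], [0.0, 0.0, 1.0]]
side [[-0.764, 0.402, -0.505, 0.039], [-0.645, -0.503, 0.576, 0.571], [-0.022, 0.765, 0.643, 0.758], [0.0, 0.0, 0.0, 1.0]] [[415.9, 0.0, 280.9], [0.0, 415.9, 206.7], [0.0, 0.0, 1.0]]
{'time': 0.1, 'joint_positions': array([-1.26012956e+00,  8.78781359e-02,  1.37209044e+00, -3.13214055e-05,
        1.68362625e+00, -1.03113490e-01]), 'qvel': array([ 4.09041433e-05, -2.53134934e-03, -2.93452946e-03,  3.77902512e-04,
        3.44775537e-04, -2.51619459e-04]), 'joint_torque': array([ 1.63884313e-03, -3.41252875e+01, -3.03302264e+01,  7.19170365e-02,
        3.04680713e-02, -9.20683715e-05]), 'tool_pos': array([ 0.22096483, -0.50311216,  0.20442929]), 'ee_rot': array([-1.65836336,  1.56879391,  1.89700605]), 'wrist_force': array([-0.04511789,  0.13190905, -0.54742685]), 'wrist_torque': array([-0.05132885,  0.00031607,  0.0150103 ]), 'width': 0.0942999899935778}
```

View pics/top0.png

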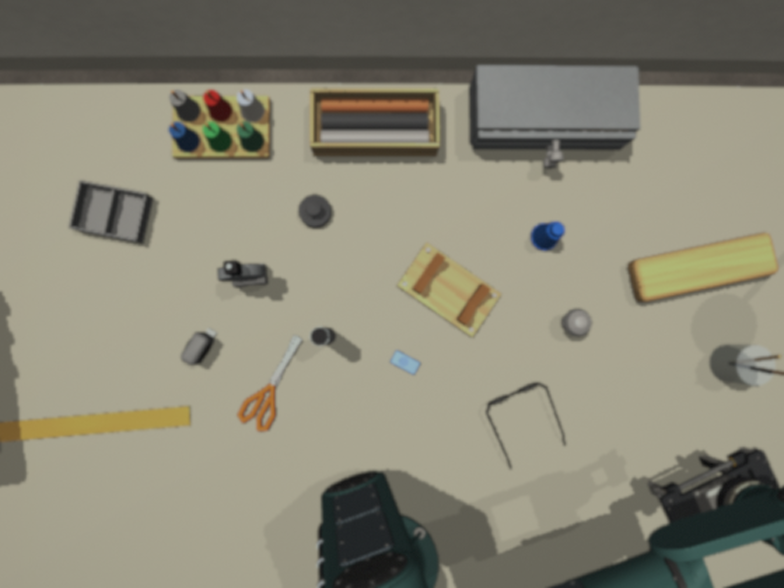

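View pics/side0.png

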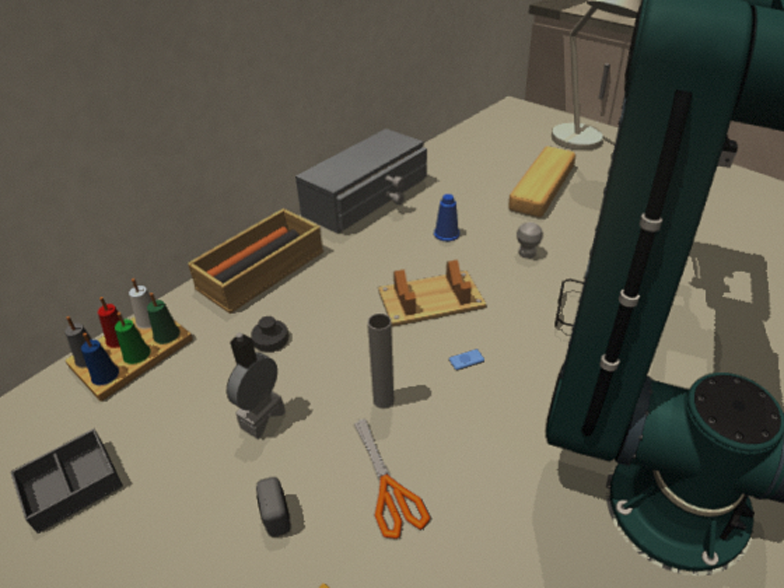

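Top view: the pole top is at (322,336), the gauge grip at about (235,268), and the cradle centre at (450,290), all at 1.4x scale. Side view: the gauge shows its grey back, so the dial faces away from the side camera. Next I'll make first estimates and overlay them on enlarged crops.

```bash
cat > m.py <<'E'
from h import *
import pickle
def circ(c,r,n,ax1,ax2,N=40):
    t=np.linspace(0,2*np.pi,N); return c+r*(np.cos(t)[:,None]*ax1+np.sin(t)[:,None]*ax2)
X,Y,Z=np.eye(3)
def box(x0,x1,y0,y1,z0,z1):
    a=np.array([[x0,y0],[x1,y0],[x1,y1],[x0,y1],[x0,y0]])
    return [np.c_[a,np.full(5,z)] for z in(z0,z1)]+[np.array([[x,y,z0],[x,y,z1]]) for x in(x0,x1) for y in (y0,y1)]
def place(L,x,y,yaw):
    R=Ro.from_euler('z',yaw).as_matrix(); return [l@R.T+[x,y,0] for l in L]
cradle=box(-.095,.095,-.055,.055,.012,.012)
for s in(-.055,.055): 
    for e in (-.01,.01): cradle.append(np.array([[s+e,-.044,.012],[s+e,-.044,.06],[s+e,-.035,.06],[s+e,0,.025],[s+e,.035,.06],[s+e,.044,.06],[s+e,.044,.012]]))
pole=[circ(Z*0,.0175,0,X,Y),circ(Z*.18,.0175,0,X,Y)]
gauge=box(-.012,.012,-.012,.012,.142,.188)+[circ(np.array([s,0,.098]),.044,0,Y,Z) for s in(-.013,.013)]
gauge+=[np.array([[s,-.033,0],[s,-.025,0],[s,0,.025],[s,.025,0],[s,.033,0]]) for s in(-.02,.02)]
def draw(s,items,crop,k,f):
    u0,v0,u1,v1=crop; im=cv2.resize(s['image'][v0:v1,u0:u1,::-1],None,fx=k,fy=k,interpolation=cv2.INTER_CUBIC)
    for L,c in items:
        for l in L:
            p=(proj(s,l)-[u0,v0]+.5)*k; cv2.polylines(im,[np.int32(np.round(p))],False,c,1)
    return im
E
python3 - <<'E'
from m import *
d=pickle.load(open('s0.pkl','rb')); t,s=d['top'],d['side']; q=1/1.4
c=np.array([onz(t,u*q,v*q,.012)[:2] for u,v in[(428,244),(500,295),(473,336),(398,287)]])
cc=c.mean(0); e=c[1]-c[0]+c[2]-c[3]; cy=np.arctan2(*-e[::-1]); print('cradle',cc,cy,[np.linalg.norm(c[i]-c[i-1]) for i in range(4)])
pt=onz(t,322*q,336*q,.18); ps=onz(s,380*q,321*q,.18); pb=onz(s,383*q,402*q,0); print('pole',pt,ps,pb)
gt=onz(t,232*q,266*q,.188); gs=onz(s,241*q,338*q,.188); gh=onz(s,253*q,382*q,.098); print('gauge',gt,gs,gh)
g=(gt+gs)/2
it=[(place(cradle,*cc,cy),(0,255,0)),(place(pole,*pt[:2],0),(0,0,255)),(place(gauge,*g[:2],0),(255,255,0))]
a=draw(t,it,(150,160,362,270),3.7,0); b=draw(s,it,(140,180,352,320),3.7,0)
cv2.imwrite('pics/o1.png',a); cv2.imwrite('pics/o2.png',b); print(a.shape,b.shape)
E
```

```text
cradle [ 0.55474537 -0.13357924] 0.9653631633789659 [np.float64(0.10897272551452303), np.float64(0.1826201603936328), np.float64(0.1019382557271865), np.float64(0.1844298061223571)]
pole [0.46393486 0.11485597 0.18      ] [0.4610334  0.12044146 0.18      ] [0.45987467 0.12444974 0.        ]
gauge [0.58835211 0.2723553  0.188     ] [0.58460033 0.2764779  0.188     ] [0.58149945 0.278264   0.098     ]
(407, 784, 3) (518, 784, 3)
```

View pics/o1.png

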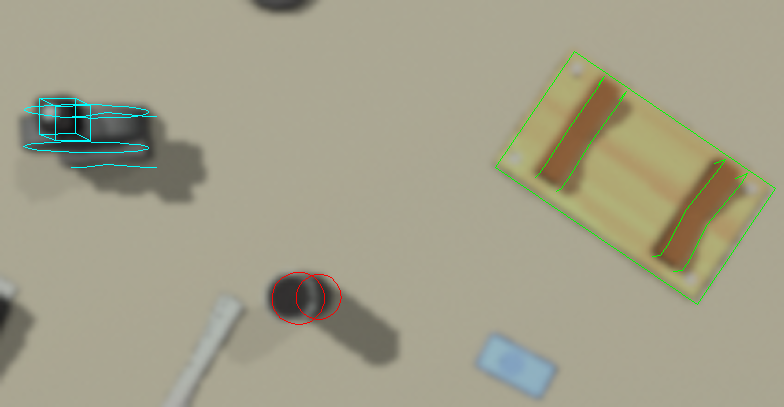

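View pics/o2.png

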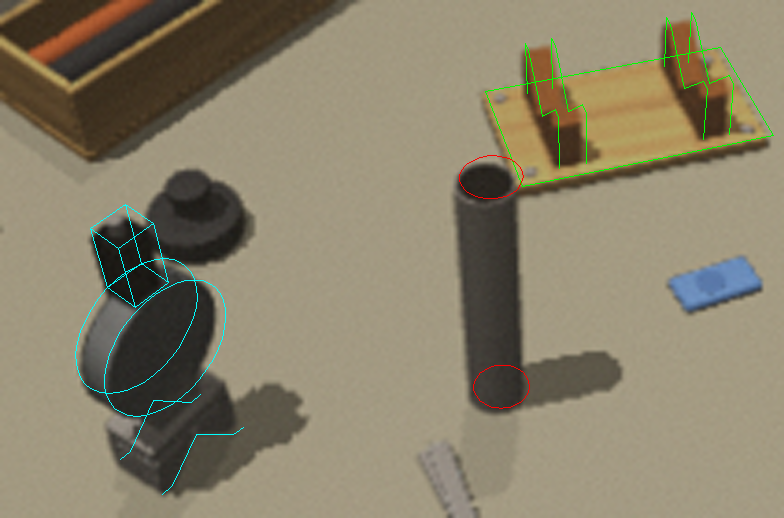

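The overlays are close: the board and pole fit to a few mm, and the gauge is a few mm off with its yaw still unknown. I'll refine them with a silhouette fit over both cameras.

```bash
cat > fit.py <<'E'
from m import *
from scipy.optimize import minimize
from scipy.spatial.transform import Rotation as Ro
K=4
def pts(L): return np.vstack(L)
def hullmask(s,parts,crop):
    u0,v0,u1,v1=crop; m=np.zeros(((v1-v0)*K,(u1-u0)*K),np.uint8)
    for P in parts:
        p=(proj(s,P)-[u0,v0]+.5)*K
        h=cv2.convexHull(np.float32(p)); cv2.fillPoly(m,[np.int32(np.round(h*16))],1,shift=4)
    return m
def obsmask(s,f,crop):
    u0,v0,u1,v1=crop; im=cv2.resize(s['image'][v0:v1,u0:u1],None,fx=K,fy=K,interpolation=cv2.INTER_CUBIC).astype(float)
    return f(im).astype(np.uint8)
def fit(views,model,f,x0,step,show=None):
    M=[(s,c,obsmask(s,f,c)) for s,c in views]
    def cost(x):
        r=0
        for s,c,m in M:
            h=hullmask(s,model(x),c); r+=1-(h&m).sum()/max(1,(h|m).sum())
        return r
    n=len(x0); S=np.vstack([x0]+[np.array(x0)+np.eye(n)[i]*step[i] for i in range(n)])
    r=minimize(cost,x0,method='Nelder-Mead',options=dict(initial_simplex=S,xatol=1e-4,fatol=1e-5,maxiter=400))
    if show:
        for i,(s,c,m) in enumerate(M):
            h=hullmask(s,model(r.x),c); cv2.imwrite(f'pics/{show}{i}.png',np.dstack([m*255,h*0,h*255]))
    return r.x,r.fun
grey=lambda im:(im[...,0]-im[...,2])<.10*im.max(2)
brown=lambda im:(im[...,0]-im[...,2]>.45*im[...,0])&(im[...,0]<150)&(im[...,1]<.72*im[...,0])
bl=[pts([l+0 for l in box(s-.01,s+.01,-.044,.044,z0,z1)]) for s in(-.055,.055) for z0,z1 in[(.012,.0252)]]
bl+=[np.array([[s+e,0,.012],[s+e,0,.0252],[s+e,k*.044,.012],[s+e,k*.044,.06],[s+e,k*.035,.06]]) for s in(-.055,.055) for k in(-1,1) for e in (0,)]
bl=[np.vstack([p+[e,0,0] for e in(-.01,.01)]) if len(p)==5 else p for p in bl]
cr=lambda x:place(bl,*x)
po=lambda x:place([pts(pole)],x[0],x[1],0)
def ga(x): 
    h=x[3]
    return place([pts(box(-.012,.012,-.012,.012,.14,.188)),pts([circ(np.array([s,0,.098]),.044,0,Y,Z) for s in(-.013,.013)]),pts(box(-.02,.02,-.033,.033,0,h))],*x[:3])
E
python3 - <<'E'
from fit import *
d=pickle.load(open('s0.pkl','rb')); t,s=d['top'],d['side']
T=lambda *c:(t,c); S=lambda *c:(s,c)
for v in ([T(280,165,365,250),S(265,180,352,235)],[T(280,165,365,250)],[S(265,180,352,235)]):
    print('cradle',fit(v,cr,brown,[.555,-.133,.965],[.006,.006,.05],'mc' if len(v)==2 else None))
for v in ([T(218,228,248,250),S(258,218,286,296)],[T(218,228,248,250)],[S(258,218,286,296)]):
    print('pole',fit(v,po,grey,[.462,.120],[.006,.006],'mp' if len(v)==2 else None))
for v in ([T(150,180,200,208),S(155,236,206,316)],):
  for y in(-.25,0,.25): print('gauge',fit(v,ga,grey,[.586,.274,y,.03],[.006,.006,.15,.01],'mg'))
a=[cv2.imread(f'pics/{n}{i}.png') for n in('mc','mp','mg') for i in(0,1)]
W=np.zeros((max(x.shape[0] for x in a)+0,sum(x.shape[1]+8 for x in a),3),np.uint8);u=0
for x in a: W[:x.shape[0],u:u+x.shape[1]]=x; u+=x.shape[1]+8
W=cv2.resize(W,(800,int(W.shape[0]*800/W.shape[1]))); cv2.imwrite('pics/masks.png',W)
E
```

```text
cradle (array([ 0.55685981, -0.13198906,  0.92012842]), np.float64(0.5697167277416331))
cradle (array([ 0.55798752, -0.12991223,  0.94211254]), np.float64(0.33660844250363897))
cradle (array([ 0.55718037, -0.13187026,  0.92666185]), np.float64(0.2287806200849679))
pole (array([0.46500038, 0.12219623]), np.float64(1.0878043452984716))
pole (array([0.46499892, 0.12221062]), np.float64(0.09080717488789236))
pole (array([0.46203516, 0.12140039]), np.float64(0.996977095686548))
gauge (array([ 0.58654845,  0.27774343, -0.00566344,  0.03017117]), np.float64(0.9175078059875027))
gauge (array([0.58693248, 0.27688689, 0.00404555, 0.0364818 ]), np.float64(0.919224494376011))
gauge (array([ 0.58715778,  0.27722298, -0.00752014,  0.03225053]), np.float64(0.9152530741521436))
```

View pics/masks.png

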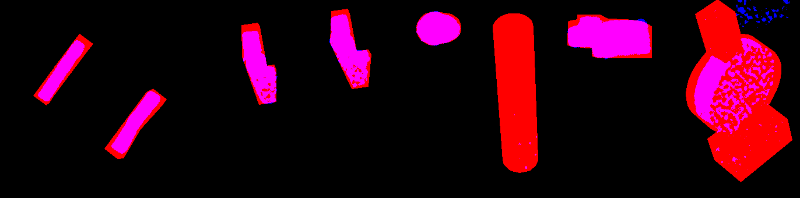

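Masks (cradle, pole, gauge; top and side): the top-view fits are good, but the grey mask fails in the side view. I'll redo it with brightness added.

```bash
python3 - <<'E'
from fit import *
d=pickle.load(open('s0.pkl','rb')); t,s=d['top'],d['side']
T=lambda *c:(t,c); S=lambda *c:(s,c)
im=s['image']; print('pole',im[255,272],'shadow',im[281,295],'table',im[270,245],'gauge',im[272,178],im[298,180],'gshadow',im[293,215])
br=im[255,272].max(); sh=im[281,295].max(); th=(float(br)+float(sh))/2; print(th)
g2=lambda im:(im.max(2)<th)|grey(im)
brown=lambda im:(im[...,0]-im[...,2]>.38*im[...,0])&(im[...,0]<165)&(im[...,1]<.78*im[...,0])
for v in ([T(280,165,365,250),S(265,180,352,235)],[T(280,165,365,250)],[S(265,180,352,235)]):
    print('cradle',fit(v,cr,brown,[.557,-.131,.93],[.006,.006,.05],'mc' if len(v)==2 else None))
for v in ([T(218,228,248,250),S(258,218,286,296)],[S(258,218,286,296)]):
    print('pole',fit(v,po,g2,[.462,.120],[.006,.006],'mp' if len(v)==2 else None))
for v in ([T(150,180,200,208),S(155,246,206,316)],[S(155,246,206,316)]):
  for y in(-.15,.15): print('gauge',fit(v,ga,g2,[.586,.274,y,.03],[.006,.006,.15,.01],'mg'if len(v)==2 else None))
a=[cv2.imread(f'pics/{n}{i}.png') for n in('mc','mp','mg') for i in(0,1)]
W=np.zeros((max(x.shape[0] for x in a)+0,sum(x.shape[1]+8 for x in a),3),np.uint8);u=0
for x in a: W[:x.shape[0],u:u+x.shape[1]]=x; u+=x.shape[1]+8
W=cv2.resize(W,(800,int(W.shape[0]*800/W.shape[1]))); cv2.imwrite('pics/masks2.png',W)
E
```

```text
pole [62 57 52] shadow [90 85 72] table [162 153 130] gauge [41 40 38] [70 66 61] gshadow [89 86 70]
76.0
cradle (array([ 0.55625706, -0.13138682,  0.94876148]), np.float64(0.3380595467839752))
cradle (array([ 0.55702487, -0.13188134,  0.96050192]), np.float64(0.14323164918970444))
cradle (array([ 0.55572023, -0.12991691,  0.95661167]), np.float64(0.18204645323289392))
pole (array([0.46454742, 0.12177001]), np.float64(0.23654537209983317))
pole (array([0.46205443, 0.11993706]), np.float64(0.1435112734017272))
gauge (array([0.58642467, 0.27637957, 0.03604084, 0.02770577]), np.float64(0.33397532426934395))
gauge (array([0.58694121, 0.2762871 , 0.00517273, 0.03160101]), np.float64(0.332550940108585))
gauge (array([0.58649661, 0.27518706, 0.24302452, 0.01653163]), np.float64(0.15434616365026765))
gauge (array([0.58676912, 0.27527873, 0.26141106, 0.02551127]), np.float64(0.14835182200309727))
```

View pics/masks2.png

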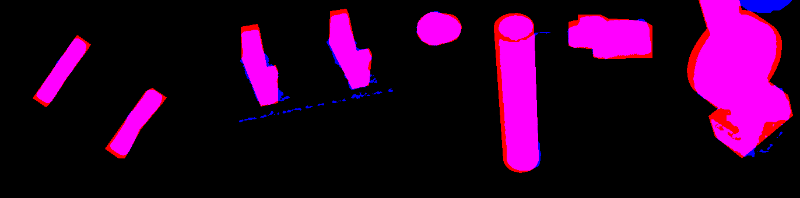

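The masks now agree in both views. Cradle: about (0.557,-0.131), yaw 0.955. Pole: (0.4635,0.1215). Gauge: (0.587,0.276), yaw somewhere between 0 and 0.25. Now I'll work out the move to the pole.

```bash
cat > plan.py <<'E'
from h import *
CR=np.array([.5567,-.1312]); CY=.955
a=np.array([np.cos(CY),np.sin(CY)]); b=np.array([-a[1],a[0]])
def tool(o=None):
    o=o or robot.get_obs(); return np.array(o['tool_pos']),Ro.from_euler('xyz',o['ee_rot']).as_matrix(),o
def to(p,R,tgt,yaw=None):
    """shift in tool cm, then turn deg so that jaw (tool y) points along yaw (mod pi)"""
    s=R.T@(np.array(tgt)-p)*100; t=None
    if yaw is not None:
        y=np.arctan2(R[1,1],R[0,1]); t=-np.degrees((yaw-y+np.pi/2)%np.pi-np.pi/2)
    return np.round(s,2),t
E
python3 - <<'E'
from plan import *
p,R,o=tool(); print(np.round(R,3).tolist(),o['time'])
print(to(p,R,[.4635,.1215,.206],CY+np.pi/2))
from fit import *
d=pickle.load(open('s0.pkl','rb')); t,s=d['top'],d['side']
g2=lambda im:(im.max(2)<76)|grey(im)
for y in np.arange(-.3,.41,.1):
    r=[]
    for v in ([(t,(150,180,200,208))],[(s,(155,246,206,316))]):
        x,f=fit(v,lambda x:ga([x[0],x[1],y,x[2]]),g2,[.586,.276,.03],[.006,.006,.01]); r+=[round(f,3),np.round(x,3).tolist()]
    print(round(y,2),r)
E
```

```text
[[-0.001, 0.402, -0.916], [0.002, -0.916, -0.402], [-1.0, -0.002, -0.0]] 0.1
(array([ -0.05, -47.44, -47.32]), np.float64(-31.009797253529435))
-0.3 [np.float64(0.251), [0.584, 0.277, 0.12], np.float64(0.244), [0.586, 0.277, 0.043]]
-0.2 [np.float64(0.24), [0.587, 0.277, 0.038], np.float64(0.23), [0.587, 0.277, 0.033]]
-0.1 [np.float64(0.173), [0.587, 0.277, 0.03], np.float64(0.213), [0.588, 0.276, 0.027]]
0.0 [np.float64(0.132), [0.587, 0.277, 0.033], np.float64(0.192), [0.587, 0.276, 0.024]]
0.1 [np.float64(0.161), [0.587, 0.278, 0.03], np.float64(0.173), [0.587, 0.275, 0.024]]
0.2 [np.float64(0.192), [0.586, 0.277, 0.017], np.float64(0.156), [0.586, 0.275, 0.026]]
0.3 [np.float64(0.228), [0.585, 0.277, 0.001], np.float64(0.152), [0.586, 0.276, 0.026]]
0.4 [np.float64(0.272), [0.586, 0.277, 0.003], np.float64(0.179), [0.585, 0.276, 0.027]]
```

>>> carry_out --pt "0 0 -2.4 -2.4 0" --pt "0 0 -2.4 -2.4 0" --pt "0 0 -2.4 -2.4 0" --pt "0 0 -2.4 -2.4 0" --pt "0 0 -2.4 -2.4 0" --pt "0 0 -2.4 -2.4 0" --pt "0 0 -2.4 -2.4 0" --pt "0 0 -2.4 -2.4 0" --pt "0 0 -2.4 -2.4 0" --pt "0 0 -2.4 -2.4 0" --pt "0 0 -2.4 -2.4 0" --pt "0 0 -2.4 -2.4 0" --pt "0 0 -2.4 -2.4 0" --pt "0 0 -2.4 -2.4 0" --pt "0 0 -2.4 -2.4 0" --pt "0 0 -2.4 -2.4 0" --pt "0 0 -2.4 -2.4 0" --pt "0 0 -2.4 -2.4 0" --pt "0 0 -1.8 -1.7 0" --pt "0 0 0 0 -5"

```text
time: 2.1
tool_pos: [0.4515, 0.0915, 0.2045]
ee_rot: [-0.997, 1.569, 2.652]
wrist_force: [-0.3, -0.8, -0.7]
width: 0.094
```

>>> carry_out --pt "0 0 0 0 -7" --pt "0 0 0 0 -7" --pt "0 0 0 0 -7" --pt "0 0 0 0 -5" --pt "0 0 0 0 0"

```text
time: 2.6
tool_pos: [0.451, 0.089, 0.2049]
ee_rot: [-0.802, 1.57, -2.989]
wrist_force: [-0.1, 0.1, 0.5]
width: 0.0935
```

```bash
python3 - <<'E'
from plan import *
p,R,o=tool(); print(p,np.round(R,3).tolist(),o['time'],o['joint_positions'].round(3))
print(to(p,R,[.4635,.1215,.093],CY+np.pi/2))
E
```

```text
[0.45099857 0.08896955 0.20491924] [[-0.001, 0.816, -0.578], [-0.0, -0.578, -0.816], [-1.0, -0.001, 0.001]] 2.6 [ 0.071 -0.115  1.571 -0.     1.686  0.687]
(array([11.19, -0.85, -3.39]), np.float64(-0.017673076001500122))
```

>>> carry_out --pt "0 0 -0.4 -1.7 0" --pt "0 0 -0.45 -1.7 0" --pt "0 0 0 0 0" --pt "0 2.5 0 0 0" --pt "0 3 0 0 0" --pt "0 3 0 0 0" --pt "0 2.7 0 0 0" --pt "0 0 0 0 0" --pt "0 0 0 0 0"

```text
time: 3.5
tool_pos: [0.4638, 0.1212, 0.0936]
ee_rot: [-0.414, 1.57, -2.602]
wrist_force: [0.3, 0.1, 0.3]
width: 0.0942
```

```bash
python3 - <<'E'
from plan import *
p,R,o=tool(); print(p,o['wrist_force'])
from m import *
s=snap('side'); t=snap('top'); 
a1=draw(s,[],(200,150,320,300),3.9,0); a2=draw(t,[],(200,190,280,290),3.9,0)
W=np.zeros((585,800,3),np.uint8); W[:a1.shape[0],:a1.shape[1]]=a1; W[:a2.shape[0],480:480+a2.shape[1]]=a2[:, :320]
cv2.imwrite('pics/p1.png',W)
E
```

```text
[0.46378693 0.12116823 0.09362777] [0.33492481 0.11883583 0.26447046]
```

View pics/p1.png

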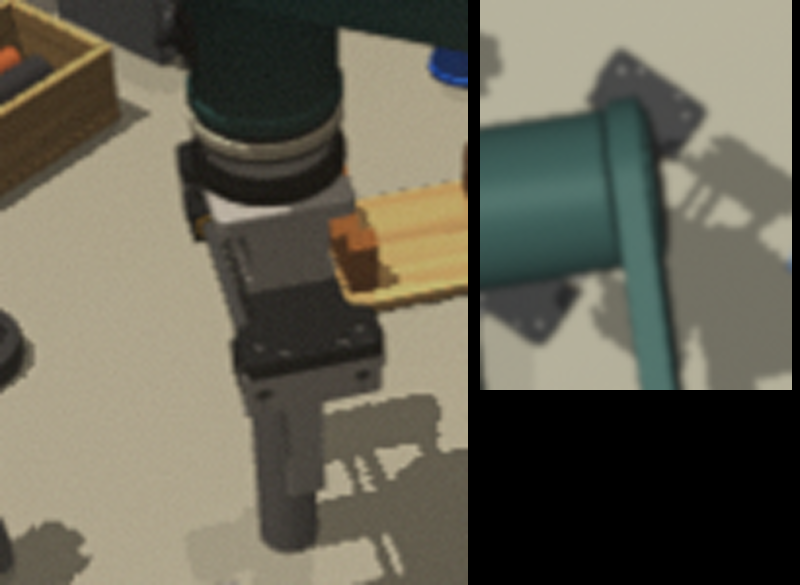

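The pole stands between the fingers as planned. Gripping and lifting.

>>> carry_out --pt "1 0 0 0 0" --pt "1 0 0 0 0" --pt "1 0 0 0 0" --pt "1 0 0 0 0" --pt "1 0 0 0 0" --pt "1 0 0 0 0" --pt "1 -1 0 0 0" --pt "1 -2 0 0 0" --pt "1 -3 0 0 0" --pt "1 -3 0 0 0" --pt "1 -1 0 0 0" --pt "1 0 2.2 0.6 0" --pt "1 0 2.8 0.8 0" --pt "1 0 2.8 0.8 0" --pt "1 0 2.8 0.8 0" --pt "1 0 2.8 0.8 0" --pt "1 0 2.8 0.8 0" --pt "1 0 2.8 0.8 0" --pt "1 0 2.8 0.6 0" --pt "1 0 0 0 0"

```text
time: 5.6
tool_pos: [0.6082, -0.0561, 0.191]
ee_rot: [-0.645, 1.568, -2.835]
wrist_force: [-0.7, -0.6, -2.0]
width: 0.0348
```

```bash
python3 - <<'E'
from plan import *
p,R,o=tool(); print(p,o['wrist_force'],o['width'],o['joint_positions'].round(2))
print('cradle coords',(p[:2]-CR)@a,(p[:2]-CR)@b)
from m import *
s=snap('side');t=snap('top')
# predicted pole with grip at 112.6 mm
G=p+R[:,0]*-.019
bot=G-[0,0,.1126]
W=draw(s,[([l+bot for l in pole],(0,0,255)),(place(cradle,*CR,CY),(0,255,0))],(230,130,390,260),4.6,0)
cv2.imwrite('pics/p2.png',W);print(W.shape)
E
```

```text
[ 0.60820952 -0.0561446   0.19096805] [-0.73898307 -0.59248402 -1.98540266] 0.03483403329933778 [-0.18  0.23  1.24 -0.    1.68  0.44]
cradle coords 0.09102110457771857 0.0013047277785399602
(598, 736, 3)
```

View pics/p2.png

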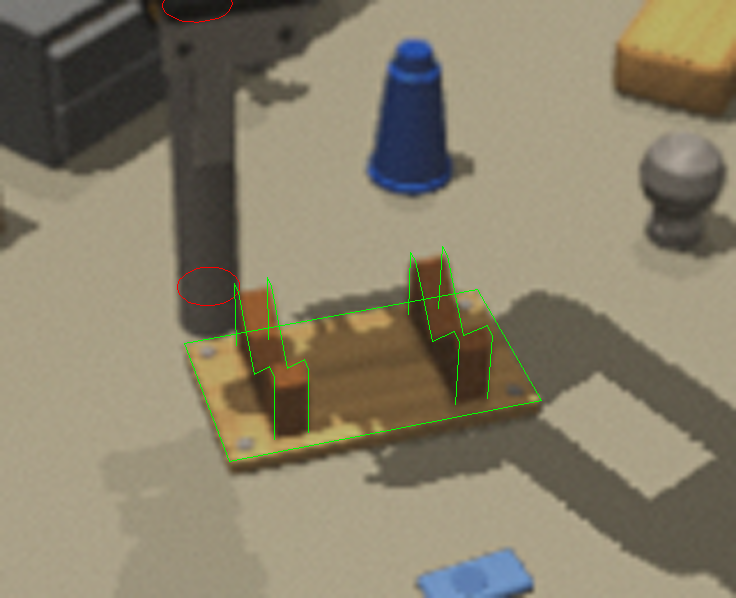

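The overlay predicts the pole's bottom higher than it is: predicted lower edge at row 305 of the crop, actual about 335. So the pole slipped down in the grip. I'll measure how far.

```bash
python3 - <<'E'
from plan import *
from m import *
p,R,o=tool(); G=p+R[:,0]*-.019
s=snap('side')
im=s['image'][:,:,:].astype(float)
for c in(270,273,276,279): print(c,[int(x) for x in im[194:208,c].max(1)])
for L in(.112,.12,.125,.13,.135,.14):
    q=proj(s,circ(G-[0,0,L],.0175,0,X,Y)); print(L,q[:,1].max().round(1),q[:,0].min().round(1),q[:,0].max().round(1))
for r in(180,190,196): print(r,[int(x) for x in im[r,264:288].max(1)])
E
```

```text
270 [71, 70, 70, 70, 72, 71, 71, 72, 94, 143, 154, 164, 159, 135]
273 [70, 69, 68, 71, 69, 68, 71, 69, 70, 77, 154, 172, 171, 167]
276 [62, 62, 63, 64, 66, 63, 63, 63, 60, 70, 141, 164, 141, 160]
279 [54, 58, 59, 56, 58, 57, 56, 58, 72, 151, 183, 187, 185, 184]
0.112 196.2 267.7 281.2
0.12 198.6 267.8 281.3
0.125 200.1 267.9 281.3
0.13 201.6 268.0 281.4
0.135 203.1 268.0 281.4
0.14 204.6 268.1 281.5
180 [165, 168, 165, 129, 82, 70, 71, 69, 69, 68, 66, 60, 58, 60, 57, 52, 58, 112, 155, 167, 165, 165, 169, 167]
190 [166, 169, 167, 152, 103, 74, 70, 71, 71, 70, 65, 63, 61, 59, 59, 59, 56, 89, 145, 168, 170, 168, 169, 167]
196 [167, 168, 168, 167, 123, 75, 70, 69, 72, 68, 67, 67, 63, 62, 60, 59, 57, 66, 120, 146, 146, 146, 149, 149]
```

The pole slipped about 2 cm (grip now about 134 mm from the lower end). I'll stand it on the free table beyond the cradle's end and regrip it lower, giving the fingers more time to close.

>>> carry_out --pt "1 0 0 -2.5 0" --pt "1 0 -0.1 -2.6 0" --pt "1 0 0 0 0" --pt "1 2 0 0 0" --pt "1 2 0 0 0" --pt "1 2 0 0 0" --pt "1 0.6 0 0 0" --pt "1 0.3 0 0 0" --pt "1 0.3 0 0 0" --pt "1 0.3 0 0 0" --pt "1 0.3 0 0 0" --pt "1 0 0 0 0"

```text
time: 6.95
tool_pos: [0.6365, -0.0111, 0.1168]
ee_rot: [2.119, 1.569, -0.067]
wrist_force: [-0.3, -0.1, 1.0]
width: 0.0344
```

Contact is felt (wrist Fz from -2 to +1) at the expected height. Release, go lower, regrip.

>>> carry_out --pt "0 0 0 0 0" --pt "0 0 0 0 0" --pt "0 0 0 0 0" --pt "0 0 0 0 0" --pt "0 0.8 0 0 0" --pt "0 0.8 0 0 0" --pt "0 0.7 0 0 0" --pt "1 0 0 0 0" --pt "1 0 0 0 0" --pt "1 0 0 0 0" --pt "1 0 0 0 0" --pt "1 0 0 0 0" --pt "1 0 0 0 0"

```text
time: 8.25
tool_pos: [0.6361, -0.0111, 0.0928]
ee_rot: [1.927, 1.57, -0.26]
wrist_force: [-0.5, 0.3, -0.3]
width: 0.0462
```

>>> carry_out --pt "1 0 0 0 0" --pt "1 0 0 0 0" --pt "1 0 0 0 0" --pt "1 0 0 0 0" --pt "1 0 0 0 0" --pt "1 -0.5 0 0 0"

```text
time: 8.85
tool_pos: [0.635, -0.011, 0.0962]
ee_rot: [-1.022, 1.568, 3.074]
wrist_force: [-0.3, 0.5, -2.0]
width: 0.0343
```

>>> carry_out --pt "1 -1 0 0 0" --pt "1 -1.5 0 0 0" --pt "1 -1.5 0 0 0" --pt "1 -1.5 0 0 0" --pt "1 -1.5 0 0 0" --pt "1 -1 0 0 0" --pt "1 0 0 0 0"

```text
time: 9.55
tool_pos: [0.6371, -0.0112, 0.1804]
ee_rot: [2.067, 1.566, -0.119]
wrist_force: [0.7, 0.3, -2.8]
width: 0.0347
```

```bash
cat > polez.py <<'E'
from plan import *
from m import *
def edge(s,cols,r0,r1):
    im=s['image'].astype(float).max(2); out=[]
    for c in cols:
        x=im[r0:r1,c]; i=np.where(x>100)[0]
        k=i[0]; out.append(r0+k-(x[k]-100)/(x[k]-x[k-1])+.0)
    return np.round(out,1)
E
python3 - <<'E'
from polez import *
p,R,o=tool(); G=p+R[:,0]*-.019; print(p,o['time'],o['width'],o['wrist_force'],o['joint_positions'].round(2),'cr',(p[:2]-CR)@a,(p[:2]-CR)@b)
s=snap('side')
for L in(.105,.112,.12,.13):
    q=proj(s,circ(G-[0,0,L],.0175,0,X,Y)); print(L,q[:,1].max().round(1),q[:,0].min().round(1),q[:,0].max().round(1))
c=int((q[:,0].min()+q[:,0].max())/2); r=int(q[:,1].max())
print(c,[int(x) for x in s['image'][r-16:r+6,c].max(1)],r-16)
E
```

```text
[ 0.63711701 -0.01119061  0.18042909] 9.55 0.03473360825910179 [ 0.66261761  0.33944904 -2.75668102] [-0.11  0.28  1.19 -0.    1.66  0.51] cr 0.14441488374873615 0.003672969901476142
0.105 201.0 248.0 261.6
0.112 203.2 248.2 261.7
0.12 205.6 248.4 261.9
0.13 208.6 248.7 262.1
255 [63, 67, 65, 63, 65, 65, 64, 67, 63, 63, 68, 105, 162, 177, 176, 174, 174, 176, 177, 175, 176, 176] 192
```

Regripped, now 112 mm from the end with no slip. Next: over the cradle's end and down, outside the first block.

>>> carry_out --pt "1 0 0.1 1.8 0" --pt "1 0 0.15 1.8 0" --pt "1 0 0.1 1.9 0" --pt "1 0 0 0 0" --pt "1 0 0 0 0" --pt "1 2 0 0 0" --pt "1 2 0 0 0" --pt "1 2 0 0 0" --pt "1 0.8 0 0 0" --pt "1 0 0 0 0" --pt "1 0 0 0 0"

```text
time: 10.7
tool_pos: [0.6076, -0.0579, 0.1103]
ee_rot: [2.038, 1.57, -0.149]
wrist_force: [0.6, 0.2, -2.4]
width: 0.0344
```

```bash
cat > st.py <<'E'
from plan import *
p,R,o=tool(); G=p+R[:,0]*-.019
y=np.arctan2(R[1,1],R[0,1])
print('t',o['time'],'w',o['width'].__round__(4),'F cradle a,b,z',np.round([o['wrist_force'][:2]@a,o['wrist_force'][:2]@b,o['wrist_force'][2]],2),'G cr mm',np.round([(G[:2]-CR)@a*1e3,(G[:2]-CR)@b*1e3,G[2]*1e3],1),'jaw yaw',round(y,3),'tilt',np.round(R[:2,0],4))
E
python3 st.py
```

```text
t 10.7 w 0.0344 F cradle a,b,z [ 0.49 -0.41 -2.44] G cr mm [ 89.2   0.8 129.3] jaw yaw -0.616 tilt [ 0.0013 -0.0002]
```

>>> carry_out --pt "1 0 0 0.4 0" --pt "1 0 0 0.4 0" --pt "1 0 0 0.4 0" --pt "1 0 0 0.4 0" --pt "1 0 0 0.4 0" --pt "1 0 0 0.4 0" --pt "1 0 0 0.4 0" --pt "1 0 0 0.5 0" --pt "1 0 0 0 0"

```text
time: 11.6
tool_pos: [0.5893, -0.0846, 0.1114]
ee_rot: [2.402, 1.566, 0.215]
wrist_force: [2.4, 3.6, 0.2]
width: 0.0348
```

```bash
python3 st.py; python3 - <<'E'
from m import *
from plan import *
s=snap('side'); p,R,o=tool(); G=p-R[:,0]*.019
phi=np.radians(75); ax=np.r_[-a*np.cos(phi),np.sin(phi)]; e1=np.r_[b,0]; e2=np.cross(ax,e1)
L=[circ(G+ax*k,.0175,0,e1,e2) for k in(-.112,.068)]
cv2.imwrite('pics/p3.png',draw(s,[(L,(0,0,255)),(place(cradle,*CR,CY),(0,255,0))],(230,120,390,250),4.6,0))
E
```

```text
t 11.6 w 0.0348 F cradle a,b,z [4.28 0.15 0.16] G cr mm [ 56.8   0.4 130.4] jaw yaw -0.616 tilt [0.0049 0.0011]
```

View pics/p3.png

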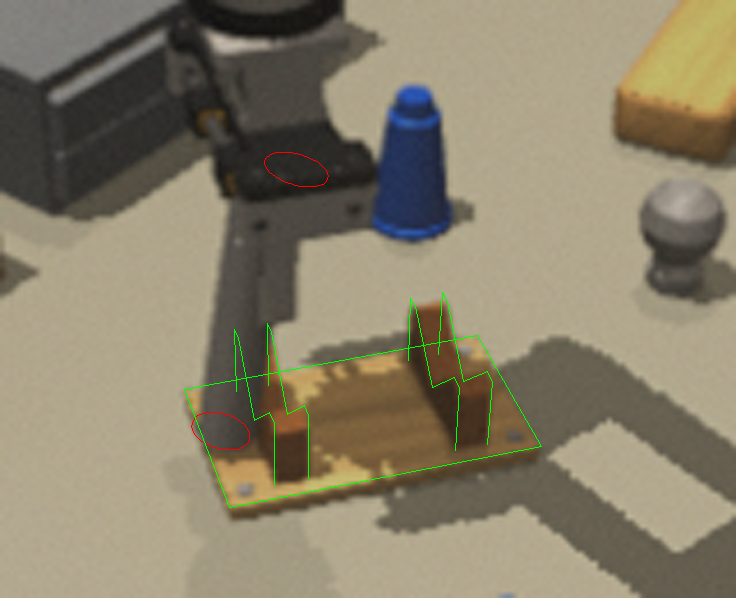

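The pole is tilting against the block as intended (bottom hooked at crop (225,435), about 4 N). Continuing round the arc.

>>> carry_out --pt "1 0.1 0 0.4 0" --pt "1 0.1 0 0.4 0" --pt "1 0.15 0 0.4 0" --pt "1 0.15 0 0.4 0" --pt "1 0.2 0 0.5 0" --pt "1 0.2 0 0.4 0" --pt "1 0.25 0 0.4 0" --pt "1 0.25 0 0.4 0" --pt "1 0.25 0 0.4 0" --pt "1 0.3 0 0.4 0" --pt "1 0.3 0 0.4 0" --pt "1 0 0 0 0"

```text
time: 12.85
tool_pos: [0.5622, -0.1249, 0.0903]
ee_rot: [1.08, 1.565, -1.108]
wrist_force: [-2.9, -3.5, 10.3]
width: 0.0343
```

```bash
python3 st.py
```

```text
t 12.85 w 0.0343 F cradle a,b,z [-4.58  0.36 10.28] G cr mm [  8.4  -0.7 109.3] jaw yaw -0.618 tilt [ 0.0028 -0.0056]
```

>>> carry_out --pt "1 0.1 0 0.4 0" --pt "1 0.3 0 0.3 0" --pt "1 0.4 0 0.3 0" --pt "1 0.4 0 0.3 0" --pt "1 0.5 0 0.2 0" --pt "1 0 0 0 0"

```text
time: 13.45
tool_pos: [0.553, -0.1379, 0.0724]
ee_rot: [0.813, 1.564, -1.376]
wrist_force: [-2.1, -4.3, 6.8]
width: 0.0344
```

```bash
python3 st.py
```

```text
t 13.45 w 0.0344 F cradle a,b,z [-4.74 -0.76  6.78] G cr mm [-7.5 -0.8 91.4] jaw yaw -0.618 tilt [ 0.0013 -0.0068]
```

>>> carry_out --pt "1 0.4 0 0.2 0" --pt "1 0.5 0 0.2 0" --pt "1 0.5 0 0.2 0" --pt "1 0.5 0 0.2 0" --pt "1 0.4 0 0.2 0" --pt "1 0.4 0 0.2 0" --pt "1 0.4 0 0.1 0" --pt "1 0 0 0 0"

```text
time: 14.25
tool_pos: [0.546, -0.1446, 0.0384]
ee_rot: [2.297, 1.57, 0.109]
wrist_force: [2.4, 0.7, -0.8]
width: 0.0343
```

```bash
python3 st.py
```

```text
t 14.25 w 0.0343 F cradle a,b,z [ 1.98 -1.52 -0.78] G cr mm [-17.1   1.   57.4] jaw yaw -0.616 tilt [0.0005 0.0001]
```

>>> carry_out --pt "1 0.3 0 0.1 0" --pt "1 0.3 0 0.1 0" --pt "1 0.2 0 0 0" --pt "1 0 0 0 0" --pt "1 0 0 0 0"

```text
time: 14.75
tool_pos: [0.5448, -0.1462, 0.031]
ee_rot: [2.015, 1.57, -0.172]
wrist_force: [1.9, -0.1, 0.9]
width: 0.0342
```

```bash
python3 st.py; python3 - <<'E'
from m import *
from plan import *
s=snap('side'); t=snap('top')
L=place([np.array([[x,y,.05+z] for x in(-.09,.09)]) for y,z in((.0175,0),(-.0175,0),(0,.0175))],*CR,CY)
A=draw(s,[(L,(0,0,255))],(250,140,390,240),4,0);B=draw(t,[],(285,165,365,245),3,0)
W=np.zeros((400,800,3),np.uint8);W[:,:560]=A;W[:240,560:]=B;cv2.imwrite('pics/p4.png',W)
E
```

```text
t 14.75 w 0.0342 F cradle a,b,z [ 1.02 -1.64  0.87] G cr mm [-19.1   1.1  50. ] jaw yaw -0.616 tilt [ 0.0004 -0.0001]
```

View pics/p4.png

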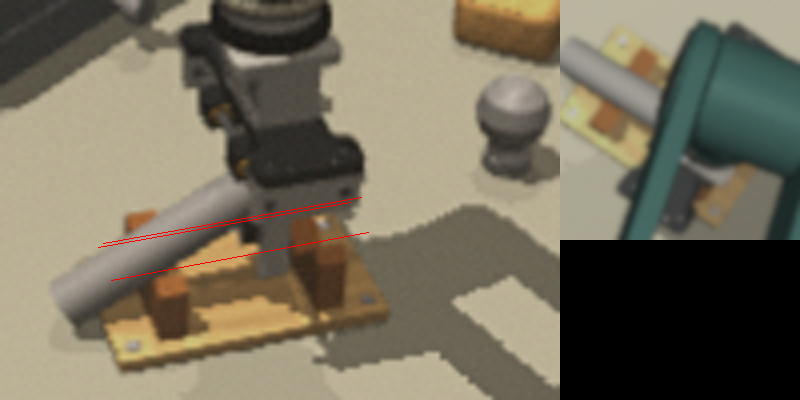

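The pole has slipped lengthwise. It still slopes, with its lower end outside the board (crop about (62,302)) and its upper end in the grip. I'll work out its pose in the cradle's vertical plane.

```bash
python3 - <<'E'
from plan import *
s=snap('side')
im=s['image'].astype(int)
def plane(u,v,y):
    o,d=ray(s,u,v); n=np.r_[b,0]; k=(y-((o[:2]-CR)@b))/(d[:2]@b); P=o+k*d; return np.round([(P[:2]-CR)@a*1e3,P[2]*1e3],1)
for n,c in dict(endc=(62,302),endup=(50,285),endlo=(72,320),mid=(150,252),top=(240,203),uptop=(240,180)).items():
    print(n,plane(c[0]/4+250-.5+.125,c[1]/4+140-.5+.125,.001))
E
```

```text
endc [119.9  23.5]
endup [127.3  40.3]
endlo [113.8   5.8]
mid [58.4 52.9]
top [-3.8 80.8]
uptop [ -3.4 100. ]
```

The pole's axis runs from (x 120, z 24) mm up to about (-43, 100) mm at 25°, so the fingers slid down it. Its centre is at about x=38, just inside the first block. I'll lift it, bring it 10 mm inward, lower it, then open part-way so it tips into both Vs between the guiding fingers.

>>> carry_out --pt "1 -0.5 0 0 0" --pt "1 -1 0 0 0" --pt "1 -1 0 0 0" --pt "1 -1 0 0 0" --pt "1 -0.5 0 0 0" --pt "1 0 0.1 0.5 0" --pt "1 0 0 0.5 0" --pt "1 0 0 0 0"

```text
time: 15.7
tool_pos: [0.5387, -0.1555, 0.0703]
ee_rot: [-0.995, 1.569, 3.1]
wrist_force: [0.3, -0.4, -0.7]
width: 0.0344
```

```bash
python3 st.py
```

```text
t 15.7 w 0.0344 F cradle a,b,z [-0.16 -0.43 -0.74] G cr mm [-30.2   0.6  89.3] jaw yaw -0.617 tilt [-0.0015  0.0001]
```

```bash
cat > asc.py <<'E'
from plan import *
import sys
u0,u1,v0,v1=map(int,sys.argv[1:5])
s=snap('side'); im=s['image'].astype(int)
for v in range(v0,v1):
    print(v,''.join('#' if (x[0]-x[2])<.13*x.max() and x.max()>60 else ('d' if x.max()<80 else ('b' if x[1]<.78*x[0] else '.')) for x in im[v,u0:u1]))
E
python3 asc.py 250 330 165 230
```

```text
165 ...........................................................##ddddddddddddddddddd
166 ...........................................................##dddd.ddddd#dddddddd
167 ...........................................................###dd..dddddddddddddd
168 ............................................................##dddddddddddddddddd
169 ............................................................##dddddddddddddddddd
170 .............................................................##ddddddddddddddddd
171 .............................................................###ddd.dddddddddddd
172 ............................................................#.####...ddddddddddd
173 ..........................................................#.######....ddddd.d.d.
174 ........................................................#.##.######....d.d..dddd
175 .......................................................######.#####...d.ddd.dddd
176 .....................................................##.######.###....ddddddddd.
177 ....................................................###.########.#....ddddd.
[... 3724 characters left out ...]
.................bb.
222 ......................................bbdddddddb.b........................bb....
223 .......................................bddddddbb......................b.b.d.....
224 ........................................bbbbbb....................bb............
225 ................................................................................
226 .................................#.....................b...b....................
227 ................................................................................
228 .................................................b..............................
229 .........................................b......................................
```

```bash
cat > ax.py <<'E'
from plan import *
import sys
s=snap('side'); n=np.r_[b,0]
def plane(u,v,y):
    o,d=ray(s,u,v); k=(y-((o[:2]-CR)@b))/(d[:2]@b); P=o+k*d; return np.array([(P[:2]-CR)@a*1e3,P[2]*1e3])
v=list(map(float,sys.argv[1:])); E,M=plane(v[0],v[1],.0008),plane(v[2],v[3],.0008)
d=(M-E)/np.linalg.norm(M-E); print('end',E.round(1),'mid',M.round(1),'elev',np.degrees(np.arctan2(d[1],-d[0])).round(1),'centre',(E+90*d).round(1),'top',(E+180*d).round(1))
E
python3 ax.py 270.8 205.8 294.5 190; python3 st.py
```

```text
end [103.1  52.1] mid [37.8 90.9] elev 30.7 centre [25.7 98.1] top [-51.6 144.1]
t 15.8 w 0.0344 F cradle a,b,z [ 0.1   0.24 -1.47] G cr mm [-29.6   0.6  89.4] jaw yaw -0.617 tilt [-0.0011  0.0005]
```

The pole is held at 30° with its centre at x≈26 mm, z≈98 mm. I'll lower it onto the first block, then ease the fingers open.

>>> carry_out --pt "1 0.5 0 0 0" --pt "1 0.8 0 0 0" --pt "1 0.7 0 0 0" --pt "1 0.4 0 0 0" --pt "1 0.4 0 0 0" --pt "1 0.3 0 0 0" --pt "1 0 0 0 0" --pt "0.64 0 0 0 0" --pt "0.63 0 0 0 0" --pt "0.62 0 0 0 0" --pt "0.61 0 0 0 0" --pt "0.6 0 0 0 0" --pt "0.59 0 0 0 0" --pt "0.58 0 0 0 0" --pt "0.57 0 0 0 0" --pt "0.56 0 0 0 0" --pt "0.55 0 0 0 0" --pt "0.55 0 0 0 0" --pt "0.55 0 0 0 0"

```text
time: 17.7
tool_pos: [0.5396, -0.1549, 0.04]
ee_rot: [0.295, 1.571, -1.892]
wrist_force: [-0.4, -0.2, -1.1]
width: 0.0422
```

```bash
python3 st.py; python3 asc.py 245 330 170 230
```

```text
t 17.7 w 0.0422 F cradle a,b,z [-0.44  0.2  -1.06] G cr mm [-29.2   0.2  59. ] jaw yaw -0.616 tilt [-0.     -0.0001]
170 ..................................................................##dd#dddddddddddddd
171 ..................................................................ddddddddddddddddddd
172 ..................................................................ddddddddddddddddddd
173 ..................................................................ddddddddddddddddddd
174 ..................................................................ddddddddddddddddddd
175 ..................................................................ddddddddddddddddddd
176 ..................................................................ddddddddddddddddddd
177 ..................................................................ddddddddddddddddddd
178 ..................................................................ddddddddddddddddddd
179 ...................................................................dddddddddddddddddd
180 ...................................................................dddddddddddd
[... 3716 characters left out ...]
............................bbdddddddb.b.........................bb...
223 ............................................bddddddb.......................bb..b.....
224 .............................................bbbbb....................b.bb...........
225 ..................................................................b..................
226 .....................................##.....................b....b...................
227 ..........................................................b..........................
228 ..................................................b.b................................
229 ..............................................b......................................
```

```bash
python3 ax.py 269 207 304 201
```

```text
end [108.1  49.1] mid [11.3 47.7] elev -0.8 centre [18.1 47.8] top [-71.9  46.5]
```

The pole now lies in both Vs (height matches the expected 50 mm), centre at about x=+18 mm. I'll slide it about 16 mm toward the middle for margin.

>>> carry_out --pt "0.5 0 0 -1.2 0" --pt "0.5 0 0 -1.2 0" --pt "0.5 0 0 -1.1 0" --pt "0.5 0.5 0 0 0" --pt "0.5 0.4 0 0 0" --pt "1 0 0 0 0" --pt "1 0 0 0 0" --pt "1 0 0 0 0" --pt "1 0 0 0 0" --pt "1 0 0 0 0" --pt "1 0 0 0.4 0" --pt "1 0 0 0.4 0" --pt "1 0 0 0.4 0" --pt "1 0 0 0.4 0" --pt "1 0 0 0 0"

```text
time: 19.3
tool_pos: [0.5507, -0.1402, 0.0315]
ee_rot: [1.268, 1.569, -0.919]
wrist_force: [1.9, -1.2, 1.6]
width: 0.0343
```

```bash
python3 st.py
```

```text
t 19.3 w 0.0343 F cradle a,b,z [ 0.07 -2.26  1.58] G cr mm [-10.8  -0.3  50.5] jaw yaw -0.616 tilt [ 0.0008 -0.001 ]
```

>>> carry_out --pt "0.6 0 0 0 0" --pt "0.55 0 0 0 0" --pt "0.5 0 0 0 0" --pt "0.4 0 0 0 0" --pt "0.4 0 0 0 0" --pt "0.4 -1 0 0 0" --pt "0.4 -2 0 0 0" --pt "0.3 -3 0 0 0" --pt "0 -3 0 0 0" --pt "0 -3 0 0 0" --pt "0 -3 0 0 0" --pt "0 -2 0 0 0" --pt "0 0 0 0 0"

```text
time: 20.6
tool_pos: [0.5525, -0.14, 0.2061]
ee_rot: [1.832, 1.562, -0.355]
wrist_force: [0.6, -0.4, 0.5]
width: 0.094
```

```bash
python3 st.py; python3 asc.py 265 345 180 216; python3 - <<'E'
from plan import *
p,R,o=tool(); print(p,o['joint_positions'].round(3),'to gauge',to(p,R,[.5870,.2765,p[2]],.02))
E
```

```text
t 20.6 w 0.094 F cradle a,b,z [ 0.02 -0.76  0.52] G cr mm [ -9.6  -1.5 225.1] jaw yaw -0.616 tilt [ 0.0082 -0.003 ]
180 ................................................................................
181 ................................................................................
182 ................................................................................
183 ................................................................................
184 ................................................................................
185 ................................................................................
186 .........................................................bbbbb..................
187 .......................................................bbbbbbb..................
188 .......................................................bbbbbbbb.................
189 ......................................................bbbbbbbbb.................
190 .......................................................bbbbb.....######.........
191 .............................................
[... 1532 characters left out ...]
b......bb...ddddddddddddb........
210 .........dd#dddddddddddbbbbbbbbbb........b....bb...b.b.....bdddddddddddb........
211 .........ddddddddddddddbbbbbbbbbb.bb.bb..bb.......b.b......bbddddddddddbb.......
212 ...................dddddbbbbbbbbb.b..b.....b...b..b..b..bbbbbbdddddddddb........
213 ................b..dddddbbbbbbbbb.b.b.b.......b...bbbb..b.b...bddddddddbb.......
214 ....................ddddbbbbbdddb.b....b.b...bbb..bbb..b......bddddddddbbb......
215 ...................bbddddddddddd.b...b.bbbbbbb.b..............bbddddddd.b....#..
[ 0.55151783 -0.13966781  0.20334024] [-0.348  0.126  1.332 -0.     1.679  0.268] to gauge (array([ -0.05, -21.15, -36.02]), np.float64(-36.43435320604397))
```

The pole lies in both Vs, let go, clearly visible from end to end, and its left end moved by about 16 mm as planned. Now to the gauge.

>>> carry_out --pt "0 -2 0 0 0" --pt "0 -2.5 0 0 0" --pt "0 0 -1.5 -2.6 0" --pt "0 0 -1.5 -2.6 0" --pt "0 0 -1.5 -2.6 0" --pt "0 0 -1.5 -2.6 0" --pt "0 0 -1.5 -2.6 0" --pt "0 0 -1.5 -2.6 0" --pt "0 0 -1.5 -2.6 0" --pt "0 0 -1.5 -2.6 0" --pt "0 0 -1.5 -2.6 0" --pt "0 0 -1.5 -2.6 0" --pt "0 0 -1.5 -2.6 0" --pt "0 0 -1.5 -2.6 0" --pt "0 0 -1.5 -2.5 0" --pt "0 0 -1.5 -2.3 0" --pt "0 0 0 0 -8" --pt "0 0 0 0 -8" --pt "0 0 0 0 -8" --pt "0 0 0 0 -8"

```text
time: 22.65
tool_pos: [0.5864, 0.2757, 0.2432]
ee_rot: [-1.144, 1.566, -2.766]
wrist_force: [-0.7, 0.3, -0.3]
width: 0.0941
```

>>> carry_out --pt "0 0 0 0 -4.4" --pt "0 0 0 0 0" --pt "0 0 0 0 0"

```text
time: 22.95
tool_pos: [0.5867, 0.2756, 0.2443]
ee_rot: [-1.192, 1.568, -2.745]
wrist_force: [0.1, 0.1, -0.5]
width: 0.0936
```

```bash
python3 - <<'E'
from fit import *
from plan import *
p,R,o=tool(); print(p,o['time'],'to gauge',to(p,R,[.5870,.2765,.149],.02))
# gauge/pole refit with arm here: cradle pole visible?
s=snap('side');t=snap('top'); pickle.dump(dict(side=s,top=t),open('s1.pkl','wb'))
ly=lambda x:place([np.vstack([np.array([sx*.09,0,.05])+circ(0,.0175,0,Y,Z) for sx in(-1,1)])],*x)
g=lambda im:((im[...,0]-im[...,2])<.15*im.max(2))|(im.max(2)<70)
for v in ([(t,(285,165,365,250)),(s,(262,175,350,220))],[(t,(285,165,365,250))],[(s,(262,175,350,220))]):
    x,f=fit(v,ly,g,[.557,-.131,.955],[.005,.005,.03]); print(x.round(4),f.round(3),'cr',((x[:2]-CR)@a*1e3).round(1),((x[:2]-CR)@b*1e3).round(1))
E
```

```text
[0.58673252 0.27560052 0.24429332] 22.95 to gauge (array([ 9.53,  0.05, -0.1 ]), np.float64(-0.13179107319304892))
[ 0.5599 -0.1243  0.9654] 1.076 cr 7.5 1.4
[ 0.5733 -0.107   0.9568] 0.848 cr 29.3 0.4
[ 0.5588 -0.1261  0.9608] 0.22 cr 5.4 1.3
```

>>> carry_out --pt "0 2 0 0 0" --pt "0 2.5 0 0 0" --pt "0 2.5 0 0 0" --pt "0 1.5 0 0 0" --pt "0 1 0 0 0" --pt "0 0 0 0 0" --pt "0.5 0 0 0 0" --pt "0.5 0 0 0 0" --pt "1 0 0 0 0" --pt "1 0 0 0 0" --pt "1 0 0 0 0" --pt "1 0 0 0 0" --pt "1 0 0 0 0" --pt "1 0 0 0 0" --pt "1 0 0 0 0" --pt "1 0 0 0 0" --pt "1 0 0 0 0"

```text
time: 24.75
tool_pos: [0.5872, 0.2758, 0.1508]
ee_rot: [-1.411, 1.571, -2.963]
wrist_force: [-0.5, 0.5, -0.6]
width: 0.0241
```

```bash
python3 st.py; python3 -c "
from plan import *
p,R,o=tool(); print(p,R.round(3).tolist(),o['wrist_force'],o['wrist_torque'])"
```

```text
t 24.75 w 0.0241 F cradle a,b,z [ 0.15  0.66 -0.6 ] G cr mm [349.8 210.2 169.8] jaw yaw 0.019 tilt [-0.0002 -0.    ]
[0.58718237 0.27575698 0.15082902] [[-0.0, 1.0, 0.019], [-0.0, 0.019, -1.0], [-1.0, -0.0, 0.0]] [-0.45597022  0.50610791 -0.60117056] [ 0.08724819 -0.01588929  0.01144597]
```

Gripped at 24.1 mm, the grip's width. Lifting gently, and carrying it to show the dial to the side camera.

>>> carry_out --pt "1 -0.5 0 0 0" --pt "1 -1 0 0 0" --pt "1 -1.5 0 0 0" --pt "1 -2 0 0 0" --pt "1 -2 0 0 0" --pt "1 -2 -1 0.2 0" --pt "1 -2 -1.8 0.5 0" --pt "1 -2 -2 0.6 0" --pt "1 -2 -2 0.6 0" --pt "1 -2 -2 0.6 0" --pt "1 -2 -2 0.6 0" --pt "1 -2 -2 0.6 0" --pt "1 -2 -2 0.6 0" --pt "1 -2 -2 0.5 0" --pt "1 -2 -1.5 0.4 0" --pt "1 -2 -0.5 0 0" --pt "1 -1 0 0 0" --pt "1 0 0 0 -5" --pt "1 0 0 0 -8" --pt "1 0 0 0 -8"

```text
time: 26.75
tool_pos: [0.4006, 0.2202, 0.4512]
ee_rot: [0.925, 1.571, -0.254]
wrist_force: [-0.2, -0.0, -3.0]
width: 0.0238
```

>>> carry_out --pt "1 0 0 0 -8" --pt "1 0 0 0 -8" --pt "1 0 0 0 -8" --pt "1 0 0 0 -8" --pt "1 0 0 0 -8" --pt "1 0 0 0 -8" --pt "1 0 0 0 -8" --pt "1 0 0 0 -8" --pt "1 0 0 0 -8" --pt "1 0 0 0 -8" --pt "1 0 0 0 -8" --pt "1 0 0 0 -8" --pt "1 0 0 0 -8" --pt "1 0 0 0 -6" --pt "1 0 0 0 -4" --pt "1 0 0 0 0" --pt "1 0 0 0 0" --pt "1 0 0 0 0" --pt "1 0 0 0 0" --pt "1 0 0 0 0"

```text
time: 28.75
tool_pos: [0.4003, 0.2202, 0.451]
ee_rot: [-1.908, 1.571, -1.104]
wrist_force: [0.5, -0.2, -2.6]
width: 0.0237
```

```bash
python3 - <<'E'
from m import *
from plan import *
p,R,o=tool(); print(p,R.round(3).tolist(),o['time'],o['width'],o['wrist_force'],o['joint_positions'].round(2))
s=snap('side'); pickle.dump((s,p,R),open('dial.pkl','wb'))
gx=R[:,1]; gz=-R[:,0]; gy=np.cross(gz,gx); G=p+gz*.019
seat=G-gz*.1698; c=seat+gz*.098+gx*.013
u,v=proj(s,c)[0]; print('dial centre px',u,v)
it=[([circ(c,r,0,gy,gz) for r in(.044,.033)],(0,255,0)),([np.array([c,c-gz*.0325])],(0,0,255))]
u,v=int(u),int(v); W=draw(s,it,(u-42,v-50,u+42,v+46),6,0)
W2=draw(s,[],(u-42,v-50,u+42,v+46),6,0)
cv2.imwrite('pics/d.png',cv2.resize(np.hstack([W2,W]),(800,int(576*800/1008))))
E
```

```text
[0.40026649 0.220165   0.45095985] [[0.0, -0.72, 0.694], [-0.0, 0.694, 0.72], [-1.0, -0.0, -0.0]] 28.75 0.0237126976792478 [ 0.51347783 -0.21238593 -2.59028055] [ 0.38 -0.03  1.   -0.    2.17 -2.  ]
dial centre px 253.04470619721423 180.52229386661793
```

View pics/d.png

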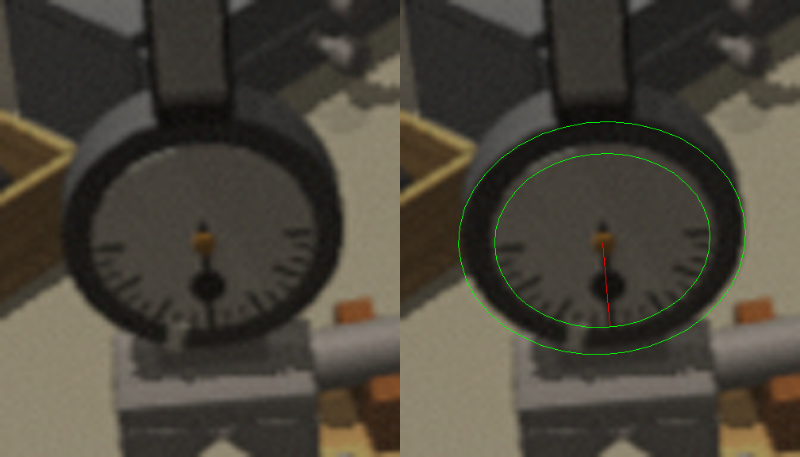

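The dial is in view: pivot at left-panel (203,242), pointer hanging straight down to (210,325), white mark to its left at about (176,335). I'll unwrap the bezel to get its angle.

```bash
cat > dial.py <<'E'
from m import *
from scipy.ndimage import map_coordinates
def profile(s,c,gy,gz,r0,r1,th):
    g=s['image'].astype(float).mean(2); out=[]
    for r in np.linspace(r0,r1,8):
        P=c-r*(np.cos(th)[:,None]*gz+np.sin(th)[:,None]*gy); q=proj(s,P); out.append(map_coordinates(g,[q[:,1],q[:,0]],order=1))
    return np.mean(out,0)
E
python3 - <<'E'
from dial import *
s,p,R=pickle.load(open('dial.pkl','rb'))
gx=R[:,1]; gz=-R[:,0]; gy=np.cross(gz,gx); c=p+gz*(.019-.1698+.098)+gx*.013
k=4.762; cu=int(proj(s,c)[0][0])-42; cv=int(proj(s,c)[0][1])-50
def pt(x,y):
    o,d=ray(s,cu+x/k-.5,cv+y/k-.5); t=((c-o)@gx)/(d@gx); return o+t*d
piv,mk,ptr=pt(203,242),pt(176,335),pt(210,325)
for n,q,o in(('mark/pivot',mk,piv),('mark/c',mk,c),('ptr',ptr,piv)):
    w=q-o; print(n,np.degrees(np.arctan2(-w@gy,-w@gz)).round(1),np.linalg.norm(w)*1e3)
print('pivot-c mm',(piv-c)@gy*1e3,(piv-c)@gz*1e3)
th=np.radians(np.arange(-6,36,2))
for cc,n in((c,'c'),(c+gz*.002,'c+2'),(piv,'piv')):
    pr=profile(s,cc,gy,gz,.035,.042,th); print(n,dict(zip(np.degrees(th).round().astype(int).tolist(),pr.round().astype(int).tolist())))
    t2=np.radians(np.arange(4,32,.5)); q=profile(s,cc,gy,gz,.035,.042,t2); w=np.clip(q-np.percentile(q,60)-5,0,None)
    print('  centroid deg',np.degrees((w*t2).sum()/w.sum()))
E
```

```text
mark/pivot 17.0 37.196328916210405
mark/c 17.0 36.815150598447374
ptr -0.2 32.65136073892586
pivot-c mm 0.1462512288272476 0.35388277524009326
c {-6: 29, -4: 29, -2: 28, 0: 29, 2: 29, 4: 29, 6: 29, 8: 29, 10: 33, 12: 45, 14: 61, 16: 68, 18: 68, 20: 58, 22: 41, 24: 32, 26: 30, 28: 30, 30: 32, 32: 30, 34: 35}
  centroid deg 16.786748361229765
c+2 {-6: 31, -4: 29, -2: 27, 0: 29, 2: 31, 4: 31, 6: 30, 8: 30, 10: 39, 12: 55, 14: 69, 16: 72, 18: 67, 20: 53, 22: 37, 24: 30, 26: 29, 28: 29, 30: 28, 32: 30, 34: 30}
  centroid deg 15.814002542328714
piv {-6: 29, -4: 29, -2: 28, 0: 28, 2: 29, 4: 28, 6: 29, 8: 28, 10: 33, 12: 45, 14: 61, 16: 69, 18: 68, 20: 59, 22: 41, 24: 31, 26: 29, 28: 29, 30: 31, 32: 29, 34: 33}
  centroid deg 16.851612356788692
```

Mark is at 16.9° (0.295 rad); the pivot matches the tool-based model to 0.4 mm and the gauge hangs upright in the grip. Carrying it over the pole, dial towards +cradle x.

>>> carry_out --pt "1 0 -2.5 -1 0" --pt "1 0 -2.5 -1 0" --pt "1 0 -2.5 -1 0" --pt "1 0 -2.5 -1 0" --pt "1 0 -2.5 -1 0" --pt "1 0 -2.5 -1 0" --pt "1 0 -2.5 -1 0" --pt "1 0 -2.5 -1 0" --pt "1 0 -2.5 -1 0" --pt "1 0 -2.5 -1 0" --pt "1 0 -2.5 -1 0" --pt "1 0 -2.5 -1 0" --pt "1 0 -2.5 -1 0" --pt "1 0 -2.5 -1 0" --pt "1 0 -0.6 -0.4 0" --pt "1 0 0 0 0"

```text
time: 30.4
tool_pos: [0.5649, -0.0899, 0.4503]
ee_rot: [0.888, 1.563, 1.627]
wrist_force: [-0.4, 0.2, -3.3]
width: 0.0237
```

>>> carry_out --pt "1 1 0 0 8" --pt "1 1.5 0 0 8" --pt "1 1.5 0 0 8" --pt "1 2 0 0 8" --pt "1 2 0 0 8" --pt "1 2 0 0 8" --pt "1 2 0 0 8" --pt "1 2 0 0 8" --pt "1 2 0 0 8" --pt "1 2 0 0 8" --pt "1 1 0 0 1.3" --pt "1 0 0 0 0" --pt "1 0 0 0 0"

```text
time: 31.7
tool_pos: [0.5651, -0.0879, 0.2623]
ee_rot: [1.853, 1.564, 1.175]
wrist_force: [-0.0, 0.7, -3.1]
width: 0.0238
```

```bash
cat > g.py <<'E'
from plan import *
p,R,o=tool(); G=p-R[:,0]*.019
y=np.arctan2(R[1,1],R[0,1]); f=o['wrist_force']
print('t',o['time'],'w',round(float(o['width']),4),'F a,b,z',np.round([f[:2]@a,f[:2]@b,f[2]],2),'G cr mm',np.round([(G[:2]-CR)@a*1e3,(G[:2]-CR)@b*1e3,G[2]*1e3],1),'jaw',round(y,3),'vs',CY,'tilt',np.round(R[:2,0],4),'axes y.a,z.b',round(R[:2,1]@a,3),round(R[:2,2]@b,3))
E
python3 g.py
```

```text
t 31.7 w 0.0238 F a,b,z [ 0.54  0.41 -3.09] G cr mm [ 40.1  18.2 281.3] jaw 0.894 vs 0.955 tilt [0.0028 0.0067] axes y.a,z.b 0.998 -0.998
```

>>> carry_out --pt "1 0 0 0 0" --pt "1 0 0 0 0" --pt "1 0 0 0 0"

```text
time: 32.0
tool_pos: [0.5654, -0.0883, 0.2621]
ee_rot: [1.818, 1.564, 1.138]
wrist_force: [1.3, 0.0, -3.9]
width: 0.0238
```

```bash
python3 g.py; python3 -c "
from plan import *
p,R,o=tool(); print(R.round(4).tolist(), o['joint_positions'].round(3),to(p,R,[*(CR),p[2]],CY))"
```

```text
t 32.0 w 0.0238 F a,b,z [ 0.74 -1.02 -3.92] G cr mm [ 39.9  17.7 281.1] jaw 0.892 vs 0.955 tilt [0.003  0.0066] axes y.a,z.b 0.998 -0.998
[[0.003, 0.6281, 0.7781], [0.0066, 0.7781, -0.6281], [-1.0, 0.0071, -0.0018]] [-0.258  0.132  1.21   0.007  1.798 -1.148] (array([-0.03, -3.88,  2.02]), np.float64(-3.630907509468324))
```

>>> carry_out --pt "1 0 -0.8 0.4 0" --pt "1 0 -1 0.5 0" --pt "1 0 -1 0.5 0" --pt "1 0 -1.1 0.6 0" --pt "1 0 0 0 -1.8" --pt "1 0 0 0 -1.8" --pt "1 0 0 0 0" --pt "1 0 0 0 0" --pt "1 0 0 0 0"

```text
time: 32.9
tool_pos: [0.556, -0.1314, 0.2608]
ee_rot: [1.992, 1.564, 1.375]
wrist_force: [-0.2, -0.8, -5.2]
width: 0.0235
```

```bash
python3 g.py; python3 - <<'E'
from m import *
from plan import *
p,R,o=tool(); s=snap('side')
gx=R[:,1]; gz=-R[:,0]; gy=np.cross(gz,gx); seat=p+gz*(.019-.1698); Rg=np.c_[gx,gy,gz]
# foot V apex end points and pole ends projected: lateral (b) offset check
print('seat cr mm',((seat[:2]-CR)@a*1e3).round(1),((seat[:2]-CR)@b*1e3).round(1),(seat[2]*1e3).round(1))
E
```

```text
t 32.9 w 0.0235 F a,b,z [-0.81 -0.27 -5.22] G cr mm [ -0.7   0.4 279.8] jaw 0.953 vs 0.955 tilt [0.0014 0.007 ] axes y.a,z.b 1.0 -1.0
seat cr mm 0.4 0.9 110.0
```

>>> carry_out --pt "1 1 0 0 0" --pt "1 1.2 0 0 0" --pt "1 1.2 0 0 0" --pt "1 1 0 0 0" --pt "1 0.6 0 0 0" --pt "1 0.4 0 0 0" --pt "1 0.2 0 0 0" --pt "1 0 0 0 0"

```text
time: 33.75
tool_pos: [0.5562, -0.1307, 0.2049]
ee_rot: [1.948, 1.564, 1.332]
wrist_force: [0.0, 1.1, -3.6]
width: 0.0238
```

```bash
python3 g.py
```

```text
t 33.75 w 0.0238 F a,b,z [ 0.91  0.64 -3.59] G cr mm [  0.    0.6 223.9] jaw 0.954 vs 0.955 tilt [0.0017 0.0069] axes y.a,z.b 1.0 -1.0
```

>>> carry_out --pt "1 0.1 0 0 0" --pt "1 0.1 0 0 0" --pt "1 0 0 0 0"

```text
time: 34.05
tool_pos: [0.5563, -0.1307, 0.2031]
ee_rot: [1.892, 1.564, 1.276]
wrist_force: [-0.4, 0.4, -3.6]
width: 0.024
```

```bash
python3 g.py
```

```text
t 34.05 w 0.024 F a,b,z [ 0.08  0.56 -3.62] G cr mm [1.000e-01 5.000e-01 2.221e+02] jaw 0.954 vs 0.955 tilt [0.0021 0.0068] axes y.a,z.b 1.0 -1.0
```

>>> carry_out --pt "1 0.1 0 0 0" --pt "1 0.1 0 0 0" --pt "1 0.05 0 0 0" --pt "1 0 0 0 0"

```text
time: 34.45
tool_pos: [0.557, -0.1311, 0.2014]
ee_rot: [1.54, 1.564, 0.923]
wrist_force: [2.1, -1.5, -0.3]
width: 0.0238
```

```bash
python3 g.py
```

```text
t 34.45 w 0.0238 F a,b,z [ 0.01 -2.55 -0.25] G cr mm [ 1.000e-01 -2.000e-01  2.204e+02] jaw 0.954 vs 0.955 tilt [0.0043 0.0057] axes y.a,z.b 1.0 -1.0
```

>>> carry_out --pt "1 0.05 0 0 0" --pt "1 0.05 0 0 0" --pt "1 0 0 0 0" --pt "1 0 0 0 0"

```text
time: 34.85
tool_pos: [0.5569, -0.131, 0.2005]
ee_rot: [1.569, 1.563, 0.952]
wrist_force: [2.7, -1.3, 4.5]
width: 0.0241
```

```bash
python3 g.py
```

```text
t 34.85 w 0.0241 F a,b,z [ 0.55 -2.96  4.53] G cr mm [ 2.000e-01 -1.000e-01  2.195e+02] jaw 0.954 vs 0.955 tilt [0.0042 0.0059] axes y.a,z.b 1.0 -1.0
```

Seated: contact came at the height expected, now pressing the pole with about 8 N. A short hold upright, then the first half of the rocking arc.

>>> carry_out --pt "1 0 0 0.1 0" --pt "1 0 0 0 0" --pt "1 0 0 0 0" --pt "1 0 0 0 0" --pt "1 0 0 0 0"

```text
time: 35.35
tool_pos: [0.5573, -0.1312, 0.2005]
ee_rot: [1.781, 1.563, 1.165]
wrist_force: [2.1, -0.6, 6.1]
width: 0.0239
```

```bash
python3 g.py; python3 asc.py 265 345 180 216 | head -30
```

```text
t 35.35 w 0.0239 F a,b,z [ 0.74 -2.04  6.12] G cr mm [ 2.000e-01 -5.000e-01  2.195e+02] jaw 0.954 vs 0.955 tilt [0.0029 0.0067] axes y.a,z.b 1.0 -1.0
180 .......................................ddddddddddddddd..........................
181 .......................................dddddddddddddd...........................
182 ...................................#.###ddddddddddddd...........................
183 ..................................#####.ddddddddddddd...........................
184 ..................................######ddddddddddddd...........................
185 .................................d##.#..#ddddddddddd............................
186 ...................................##.##..ddddddddd......bbbbb..................
187 ..................................d.#####.dddddddd.....bbbbbbb..................
188 .................................#####.###dddddddd.....dbbbbbb..................
189 ..................................dd...###.dddddddd....dbbbbbb..................
190 .................................ddd.####..dddddd#d...ddbbbbb......##...........
191 ...........
[... 899 characters left out ...]
ddddddbbbbbb........
202 ........d###########..#####.####.#.##.dddddddddddddddddddddddddddbbbbbbb........
203 ........d.#####.####...###.##.##......ddddddddddddddddddddddddddbbbbbbbbb.......
204 ........d###..##.####..#..#..#.....##ddddddddddddddddddddddddddddbbbbbbbb.......
205 ........dd.####.##..######...#dddddddddd#ddddddddddddd...ddddddddbbbbbbbb.b.....
206 ........dd#####..#..#.#..ddd#dd#ddddddddddddddddddddd....dddddddddbbbddbbb......
207 ........dd....##.#..#dddd#ddddddddddddddddddddddd....bb..dddddddddddddddbb......
208 .........d#....ddddd#dddddddbbbbddd....dddddd............bdddddddddddddd.bbb....
209 .........dddd#ddddddddddbbbbbbbb....bb..d..bb.b........b..bddddddddddddbb..b....
```

>>> carry_out --pt "1 0.005 0 0.4 0" --pt "1 0.014 0 0.4 0" --pt "1 0.023 0 0.4 0" --pt "1 0 0 0 0"

```text
time: 35.8
tool_pos: [0.5655, -0.1369, 0.1999]
ee_rot: [2.348, 1.561, 1.731]
wrist_force: [-1.3, 0.2, 7.8]
width: 0.0238
```

```bash
python3 g.py
```

```text
t 35.8 w 0.0238 F a,b,z [-0.56  1.2   7.84] G cr mm [  0.3 -10.6 218.9] jaw 0.955 vs 0.955 tilt [-0.0016  0.0098] axes y.a,z.b 1.0 -1.0
```

Rocks freely with 1–3 N sideways. Continuing.

>>> carry_out --pt "1 0.034 0 0.4 0" --pt "1 0.042 0 0.4 0" --pt "1 0.052 0 0.4 0" --pt "1 0.063 0 0.4 0" --pt "1 0.071 0 0.4 0" --pt "1 0 0 0 0"

```text
time: 36.4
tool_pos: [0.5822, -0.1487, 0.1971]
ee_rot: [2.276, 1.561, 1.66]
wrist_force: [-0.4, 0.2, 7.4]
width: 0.0238
```

```bash
python3 g.py
```

```text
t 36.4 w 0.0238 F a,b,z [-0.1   0.46  7.36] G cr mm [  0.3 -31.1 216.1] jaw 0.954 vs 0.955 tilt [-0.0008  0.0093] axes y.a,z.b 1.0 -1.0
```

>>> carry_out --pt "1 0.082 0 0.4 0" --pt "1 0.092 0 0.4 0" --pt "1 0.102 0 0.4 0" --pt "1 0.113 0 0.4 0" --pt "1 0.03 0 0.1 0" --pt "1 0 0 0 0" --pt "1 0 0 0 0" --pt "1 0 0 0 0"

```text
time: 37.2
tool_pos: [0.5961, -0.1586, 0.193]
ee_rot: [2.203, 1.562, 1.587]
wrist_force: [-0.0, 1.0, 6.1]
width: 0.0236
```

```bash
python3 g.py
```

```text
t 37.2 w 0.0236 F a,b,z [0.79 0.57 6.13] G cr mm [  0.3 -48.1 212. ] jaw 0.954 vs 0.955 tilt [-0.0001  0.0089] axes y.a,z.b 1.0 -1.0
```

```bash
python3 - <<'E'
from dial import *
from plan import *
p,R,o=tool(); s=snap('side'); pickle.dump((s,p,R),open('dial2.pkl','wb'))
gx=R[:,1]; up=-R[:,0]; h=np.cross(up,gx); G=p+up*.019
b0=-.001; th=np.arcsin(-(((G[:2]-CR)@b)-b0)/.1695); print('lean deg',np.degrees(th))
gz=np.cos(th)*up-np.sin(th)*h; gy=np.cross(gz,gx)
seat=G-gz*.1698; print('seat',(seat[:2]-CR)@a*1e3,(seat[:2]-CR)@b*1e3,seat[2]*1e3)
c=seat+gz*.098+gx*.013; u,v=proj(s,c)[0]; print(u,v)
it=[([circ(c,r,0,gy,gz) for r in(.044,.033)],(0,255,0)),([np.array([c,c-Z*.0325])],(0,0,255))]
u,v=int(u),int(v); bx=(u-30,v-35,u+30,v+45); f=7
cv2.imwrite('pics/e.png',np.hstack([draw(s,[],bx,6.6,0),draw(s,it,bx,6.6,0)])); print(bx)
t2=np.arange(-20,22,2.)
for dz in(-.002,0,.002):
    pr=profile(s,c+dz*Z,h,up,.035,.042,np.radians(t2)); print(dz,dict(zip(t2.astype(int).tolist(),pr.round().astype(int).tolist())))
E
```

```text
lean deg 16.136813589068783
seat 1.4936154044187364 -0.059691368799793504 49.13979915652541
300.32043688754106 166.03748475514968
(270, 131, 330, 211)
-0.002 {-20: 129, -18: 132, -16: 135, -14: 138, -12: 141, -10: 141, -8: 141, -6: 141, -4: 143, -2: 145, 0: 148, 2: 152, 4: 152, 6: 152, 8: 152, 10: 151, 12: 151, 14: 153, 16: 155, 18: 156, 20: 157}
0 {-20: 121, -18: 124, -16: 126, -14: 129, -12: 132, -10: 132, -8: 133, -6: 135, -4: 138, -2: 141, 0: 146, 2: 149, 4: 149, 6: 148, 8: 147, 10: 147, 12: 148, 14: 151, 16: 154, 18: 157, 20: 157}
0.002 {-20: 108, -18: 111, -16: 114, -14: 118, -12: 122, -10: 124, -8: 127, -6: 130, -4: 134, -2: 137, 0: 140, 2: 143, 4: 142, 6: 141, 8: 141, 10: 142, 12: 145, 14: 149, 16: 154, 18: 156, 20: 155}
```

View pics/e.png

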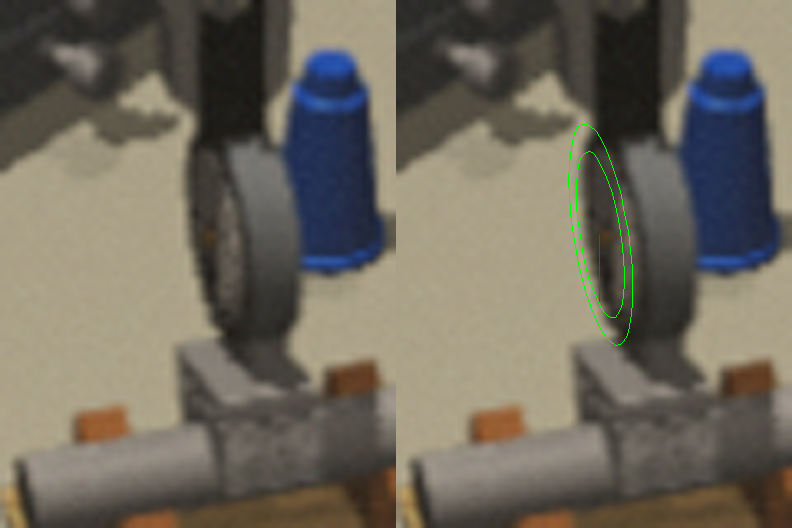

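Last view is oblique. It shows the foot astride the pole between the blocks, pole end unmoved (column 273), pivot within 0.5 px of the model. The dial is too foreshortened to read directly, so the lean comes from the geometry: 16.1–16.5° against a mark of 15.8–16.9°. I'll let the pointer settle and check that everything is still.

>>> carry_out --pt "1 0 0 0.03 0" --pt "1 0 0 0 0" --pt "1 0 0 0 0" --pt "1 0 0 0 0" --pt "1 0 0 0 0" --pt "1 0 0 0 0" --pt "1 0 0 0 0" --pt "1 0 0 0 0" --pt "1 0 0 0 0" --pt "1 0 0 0 0" --pt "1 0 0 0 0" --pt "1 0 0 0 0" --pt "1 0 0 0 0" --pt "1 0 0 0 0" --pt "1 0 0 0 0" --pt "1 0 0 0 0" --pt "1 0 0 0 0" --pt "1 0 0 0 0" --pt "1 0 0 0 0" --pt "1 0 0 0 0"

```text
time: 39.25
tool_pos: [0.5962, -0.1586, 0.193]
ee_rot: [2.241, 1.562, 1.624]
wrist_force: [0.3, 0.9, 7.5]
width: 0.0237
```

```bash
python3 g.py; python3 - <<'E'
from fit import *
from plan import *
# independent check: fit lean from housing+grip silhouette edges in the side view (rotation about the pole axis)
s=snap('side'); p,R,o=tool(); G=p-R[:,0]*.019
g=s['image'].astype(float).mean(2); gm=np.hypot(cv2.Sobel(g,cv2.CV_64F,1,0),cv2.Sobel(g,cv2.CV_64F,0,1))
from scipy.ndimage import map_coordinates
ax=np.r_[a,0]; B=np.r_[b,0]; best=[]
for th in np.radians(np.arange(10,24,.5)):
  for da in np.arange(-.006,.0061,.001):
    gz=np.cos(th)*Z-np.sin(th)*B; gy=np.cross(gz,ax); seat=np.r_[CR,.05]+ax*(.0015+da)
    sc=0
    for sx in(-.013,.013):
        q=proj(s,circ(seat+gz*.098+ax*sx,.044,0,gy,gz,80)); sc+=map_coordinates(gm,[q[:,1],q[:,0]],order=1).mean()
    best.append((sc,np.degrees(th),da*1e3))
print(sorted(best)[::-1][:6])
E
```

```text
t 39.25 w 0.0237 F a,b,z [0.88 0.25 7.5 ] G cr mm [  0.3 -48.2 212. ] jaw 0.955 vs 0.955 tilt [-0.0005  0.0091] axes y.a,z.b 1.0 -1.0
[(np.float64(330.853875783131), np.float64(16.5), np.float64(-5.0)), (np.float64(330.7926424378244), np.float64(17.0), np.float64(-5.0)), (np.float64(330.67066170480734), np.float64(16.0), np.float64(-5.0)), (np.float64(330.1975576968881), np.float64(19.0), np.float64(-6.0)), (np.float64(330.1572807629031), np.float64(19.5), np.float64(-6.0)), (np.float64(329.8891147174195), np.float64(17.5), np.float64(-5.0))]
```

The edge fit peaks weakly at 16.0–17.0°, which agrees with the geometry. Pose and force are steady, so I'm handing in.

```bash
python3 -c "
from bench import robot
print(robot.close_job())"; python3 g.py
```

```text
the job is handed in; nothing more can be done
None
the job is handed in; nothing more can be done
```

The job is handed in at about 39 s of the 61 s allowed. By my checks the gauge sits on the pole at the mark, but I could not read the pointer against the mark directly at the end. No verdict was reported.

**Pole:** It slipped twice and each slip was mended. The first was on lifting, because the fingers were not yet fully closed, so I regripped it lower. The second was while tilting it in against the first V-block, when it slid lengthwise. I then tipped it into both Vs between the fingers, slid it toward the middle and let go. The pictures show it lying in both blocks, centre about 2–5 mm from the middle. The side-camera fit gave 1.3 mm sideways error; the joint fit with the top camera was poor and I did not use it.

**Mark:** I showed the dial to the side camera. The mark read 16.9° (0.295 rad), possibly as low as 15.8° if the bezel stands proud of the dial.

**Gauge:** It touched the pole at the expected height and was held upright there. I then rocked it to about 16.1–16.5° of lean, worked out from the arm's position.

**Last checks:**
- The arm and forces were steady: about 11 N pressing the pole, under 1 N sideways, and the fingers closed on the grip at 23.7 mm.
- An image-edge fit gave 16–17°, but its peak was weak. It also placed the gauge about 5 mm further along the pole than the arm reading, still well within the 30 mm allowed.
- The last camera view was too oblique to see pointer and mark together, so their agreement rests on the geometry. I expect under 2° of error against the 3.7° allowed.
- I did not re-measure the bystanders at the end; nothing I saw suggested one had been touched.

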